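Fit the logger's battery pack and lock it in with the square key

ROBOT

A 7-joint arm with a two-finger parallel gripper is mounted at the origin on a cart in front of the work surface, level with it; the furniture and walls round the work are solid. World frame = base frame: x ahead of the robot, y to its left, z up, the work surface at z = 0. Lengths are in m, angles in degrees, forces in N, time in s.
With the tool pointing down it reaches from about 0.425 to 0.8 m from the base axis. Payload 8.3 kg.
Tool frame: the origin (TCP) lies at the very end of the fingers, on their centre line; the grasp point (between the pads) lies 19 mm behind it (env.pinch_z is the distance from the TCP to the grasp point, in m); z points along the fingers, y is the direction in which the jaws open and shut (so a half turn about z gives the same grasp; the last joint's range is limited). The gripper opens to 85 mm and grips with 20 to 120 N. Pads are 22 mm wide; open, the fingers measure 114 mm over their backs; the gripper's body (76 mm by 85 mm) begins 54 mm behind the grasp point. The pads swing forward as they close: fully open they stand 13 mm farther back than shut.
Start: joints at [69.677, 21.967, 0.94, 78.501, -0.361, 79.538, -2.664], TCP at [0.18, -0.599, 0.231] pointing down, gripper open.
Joint ranges: [-169.22, 169.22], [-14.56, 117.87], [-87.37, 89.26], [10.42, 133.3], [-82.24, 262.24], [0.94, 117.77], [-172.7, 172.7]. Speed limits (degrees/s): [136.94, 136.94, 172.46, 172.46, 180, 180, 180].

INTERFACE

Orientations are given as a 3x3 rotation matrix whose columns are the frame's x, y, z axes.
In Python, from station import env gives the robot as it stands.
- The arm moves only by the tool drive_tool, never from a script. Its arguments are lists of equal length, an entry for each row: "gripper": the opening in per cent of the stroke, from 0 (shut) to 100 (fully open); "travel": the shift along the world's x, y, z in mm, a list of three; "turn": the turn about the world's z in rad. In form: {"gripper": [gripper, ...], "travel": [[dx, dy, dz], ...], "turn": [turn, ...]}. A call has exactly 5 rows; each row is the pose to reach, as a shift and turn from the pose commanded when the call began; what a row does not reach only later rows make up. A row lasts 1/12 s, in which the tool goes at most 41.7 mm and 7.16 degrees, less where a joint would pass 70% of its speed; a pose out of reach is approached as far as the arm can. A call with a gripper value outside its range is refused whole. The fingers move at their own pace and stop on an object; the grip force is fixed at half the most. Time passes only in rows, so rows that repeat a pose let the fingers close, or fill a call up. It gives the time, the measured TCP pose, the force and the opening at its end, in the units of the state.
- env.sense(): the state, without advancing time (a new reading comes with each control period).
- env.capture(name): name is "scene" or "side" or "wrist"; returns a dict with "img" (420x560x3 uint8, red, green, blue), "depth" (420x560 float32, m along the optical axis (not along the pixel's ray), 0 where there is no reading), "K" (3x3 intrinsics, pixels), "world_to_cam" (4x4, takes a point from world to camera coordinates). Camera axes: x right, y down, z forward; pixel columns grow to the right and rows downward; lengths in m; the calibration is good to about 2 mm. A picture is of the moment at which its call begins.
- env.finish_job(): hands the job in, once; it reports no verdict.
The state is a dict: "time": time; "q": joint angles; "qd": joint speeds; "tau": joint torques, N m; "ee_pos": TCP position; "eef_rot": TCP orientation; "contact_force": force on the tool from outside, world axes, zero at the start; "moment": the same for the moment, N m; "opening": finger opening in m.
Only numpy, scipy, OpenCV 4.12 (cv2) and the standard library are available. Lean on these libraries where they do the work, as an engineer would, in place of code of your own. Each camera call takes 0.05 s, during which the arm holds its last target.

TASK

Fit the battery pack into the open logger base: push its flat end against the sprung contact, drop the brass-nub end in against the fixed contact so that it lies flat in the bay. Then take the long-barred T-handled square key from the stand and, with the key in the recessed lock screw, turn the screw clockwise to its stop so that the steel tongue lies over the pack. Put the key back upright in the hole it came from (or another with room for it), down on its collar; do not touch the tongue with the gripper, and leave the other tool and the things lying about where they are.

Things in the scene. Friction and masses are not known exactly. Their poses are not given: they have to be found in the camera images.
- pack_centre (a point): Centre of the loose battery pack: a white plastic block with two grey bands, 110 long (x) x 36 wide (y) x 34 high (z) mm, 0.22 kg, lying on the worktop, z up. A brass nub, 14 mm in diameter and 4 mm long, stands on its +x end; the -x end is flat.
- pack_nub (a point): Tip of the pack's brass nub, 59 mm along the pack's x axis from its centre, at mid-height.
- bay (a point): Where the centre of the pack must come to lie, the pack's x along this point's x (nub towards the fixed contact). The bay's floor is 17 mm below. Four guides, 11 mm high above the floor, at x = -52 to -36 and +36 to +52 mm leave the pack 2 mm free each side (inner faces at y = +-20 mm, 5 mm thick); between them the sides are open for the fingers.
- logger: Fixed logger base: a grey plate 216 (x) x 130 (y) mm, 12 mm thick, origin under its centre on the worktop; its top is the bay's floor. The bay's point is at x = 8, y = -22 mm. A spring housing 34 mm high above the plate stands at its -x end.
- spring_face (a point): Foot of the sprung contact's face, at bay floor height: an upright steel plate 30 mm wide and 42 mm high at the bay's -x end. At rest its face is at x = -45 mm from the bay's point; it slides back to -x by up to 18 mm against 350 N/m. The seated pack compresses it by 10 mm (3.5 N), so the pack cannot go straight down.
- spring_top (a point): Top edge of the sprung plate's face, 42 mm above the bay's floor. A level pack with its underside 28 mm above the floor and its flat end just ahead of this face can be pushed to -x by about 15 mm (its centre then at x = -2 mm in the bay) and then lowered past the fixed contact; or it can go in tilted, flat end first. When let go the spring slides it home
- contact (a point): Where the tip of the nub rests on the fixed contact when the pack is seated: 59 mm along the bay's x from the bay's point. The contact block is 36 mm wide, its top 24 mm above the floor, from x = +60 to +68 mm.
- socket (a point): Mouth of the square socket of the lock screw, on its upright axis; axes as the logger base. It lies at x = +46, y = +44 mm from the bay's point and 30 mm above the bay's floor. The socket is 17 mm square, 20 mm deep, with a sloped lead-in above the mouth. At joint value q the square's sides are turned by -q about z (clockwise) from this point's axes.
- guard_top (a point): Centre of the top of the fixed aluminium guard round the socket, 22 mm above the socket's mouth: 42 mm outer diameter, 31 mm bore. The key's collar rests on it when the key is fully in (key tip then 22 mm below the socket's mouth).
- lock (a joint): The lock screw with its tongue, rad: grows as it turns clockwise seen from above; stop (locked) at 1.5, open near 0.1 to 0.4; it stays where it is left, turning it takes about 0.2 N m.
- tongue_end (a point): Middle of the outer end of the steel tongue on the lock screw, 53 mm from the screw's axis; the tongue is 14 mm wide, 6 mm thick, its underside 37 mm above the bay's floor, 3 mm above a seated pack. It points roughly along the bay's +x, clear of the pack, when open (turned by 0.07 - q rad about z from that x at lock value q) and across the pack (-y of the bay) when locked.
- key_bar (a point): Centre of the crossbar of the square key, a steel T-handled tool, 0.16 kg, upright in the stand at the start. Crossbar 90 mm long (this point's x), section 14 x 14 mm; below it a round stem of 12 mm, a collar of 45 mm diameter, then a 14 mm square shank 44 mm long, sides parallel and square to the bar. It has about 0.25 rad of play either way in the socket.
- key_collar (a point): Centre of the underside of the key's 6 mm thick collar, 58 mm below the crossbar's centre; level with a hole's mouth when the key stands in the stand.
- key_tip (a point): End of the key's square shank, 102 mm below the crossbar's centre.
- drift_bar (a point): Centre of the handle of the other T-handled tool in the stand: a thick round handle 50 mm long and 22 mm in diameter, round shank of 21 mm that does not fit the lock. To be left in its hole.
- stand_hole0 (a point): Mouth of one end hole of the stand, a fixed grey block 60 (x) x 170 (y) x 55 mm with three 27 mm square holes 55 mm apart along its y, 49 mm deep. The key and the other tool hang by their collars in the end holes (which is in which varies), bars roughly along the row; the middle hole is free.
- stand_hole1 (a point): Mouth of the middle hole of the stand; with its bar along the row the key has no room here beside the other tool.
- stand_hole2 (a point): Mouth of the other end hole of the stand.
- jar: Clear jar with a dark lid, 72 mm in diameter and 91 mm high, origin under its centre: behind the logger. Leave alone.
- screwdriver: Screwdriver 180 mm long and 26 mm thick lying to the right of the logger. Leave alone.
- tape: Roll of black tape, 53 mm in diameter and 19 mm high, lying between the pack and the stand, stuck to the worktop. Leave alone.
- marker: Grey marker pen with a black cap, 135 mm long and 13 mm thick, lying right of the screwdriver. Leave alone.
- specimen: Black mounted specimen, 40 mm in diameter and 21 mm high, beyond the left end of the stand. Leave alone.
- specimen_b: Green mounted specimen, 38 mm in diameter and 22 mm high, right of the screwdriver. Leave alone.
Mind the look-alikes: they are no part of the job. What is shaped like the part that bears pack_centre but red is not meant.

How it is judged:
By the outcome, as a careful person would: the job done as asked, in the order asked, and still so for the second after the job is handed in, with the robot touching nothing.
It also fails if it takes over 72 s, if anything falls off the work surface, if the arm or the gripper's body presses on something with over 40 N, if the wrist force passes 120 N, or if a joint passes its speed limit or range.

## Working session

There is one attempt and no reset: what is moved stays moved. The work goes in short steps, Python scripts to look and compute and a tool call to move; the robot and the scene stay as the last step left them, time stands still between calls to the robot, and variables do not carry over. Pictures are saved under pics/ and viewed, and the job is handed in when it is done.

Besides the shell and the picture viewer there is one more tool, called as name([rows], argument=value, ...), one row to a line, values as JSON. drive_tool: Moves the arm, as the interface text tells. Its arguments: {"type":"object","properties":{"gripper":{"type":"array","items":{"type":"number"}},"travel":{"type":"array","items":{"type":"array","items":{"type":"number"}}},"turn":{"type":"array","items":{"type":"number"}}},"required":["gripper","travel","turn"]}

```bash
ls; mkdir -p pics
cat > h.py <<'E'
import numpy as np, cv2
from station import env
def snap(n,f):
    c=env.capture(n); cv2.imwrite('pics/'+f,c['img'][:,:,::-1]); np.savez('pics/'+f+'.npz',**c); return c
def load(f): return dict(np.load('pics/'+f+'.npz'))
def unproj(c,u,v,z=None,d=None):
    K=c['K'];T=np.linalg.inv(c['world_to_cam'])
    r=np.linalg.inv(K)@np.array([u,v,1.])
    if d is not None: return T[:3,:3]@(r*d)+T[:3,3]
    w=T[:3,:3]@r; o=T[:3,3]; return o+w*(z-o[2])/w[2]
def cloud(c):
    K=c['K'];T=np.linalg.inv(c['world_to_cam']);h,w=c['depth'].shape
    u,v=np.meshgrid(np.arange(w),np.arange(h));d=c['depth']
    P=np.stack([(u-K[0,2])/K[0,0]*d,(v-K[1,2])/K[1,1]*d,d],-1)
    P=P@T[:3,:3].T+T[:3,3]; P[d==0]=np.nan; return P
def proj(c,p):
    q=c['world_to_cam'][:3,:3]@np.array(p)+c['world_to_cam'][:3,3]; q=c['K']@q; return q[:2]/q[2]
E
python3 - <<'E'
from h import *
for n in ['scene','side','wrist']:
    c=snap(n,n+'0.png'); print(n,np.linalg.inv(c['world_to_cam']).round(3).tolist(),c['K'].round(1).tolist())
s=env.sense(); print(s)
E
```

```text
pics
scene [[0.907, -0.159, 0.391, -0.152], [-0.422, -0.374, 0.826, -1.497], [0.015, -0.913, -0.407, 0.777], [0.0, 0.0, 0.0, 1.0]] [[505.0, 0.0, 278.6], [0.0, 505.0, 213.7], [0.0, 0.0, 1.0]]
side [[-0.93, -0.2, 0.307, 0.134], [-0.366, 0.449, -0.815, 0.955], [0.026, -0.871, -0.491, 0.746], [0.0, 0.0, 0.0, 1.0]] [[381.0, 0.0, 279.2], [0.0, 381.0, 202.7], [0.0, 0.0, 1.0]]
wrist [[0.289, -0.913, -0.287, 0.253], [-0.957, -0.277, -0.085, -0.576], [-0.002, 0.3, -0.954, 0.374], [0.0, 0.0, 0.0, 1.0]] [[353.7, 0.0, 272.8], [0.0, 353.7, 209.9], [0.0, 0.0, 1.0]]
{'time': 0.15, 'q': array([69.67414285, 22.00413933,  0.93738275, 78.54468452, -0.35962544,
       79.5377907 , -2.66347143]), 'qd': array([-0.01111364, -0.11223476,  0.054472  , -0.2765676 , -0.09215513,
       -0.00161609,  0.00213483]), 'tau': array([ 3.03877823e-03, -6.28148746e+01,  8.45836010e-01, -3.72166407e+01,
        1.66728540e-02,  1.08917960e-02,  2.98687428e-05]), 'ee_pos': array([ 0.17976472, -0.59820536,  0.23053105]), 'eef_rot': array([[ 9.57684682e-01,  2.87819127e-01, -4.46592883e-04],
       [ 2.87819472e-01, -9.57683671e-01,  1.39243228e-03],
       [-2.69260689e-05, -1.46204919e-03, -9.99998931e-01]]), 'contact_force': array([ 0.49523415,  0.3584915 , -0.18580879]), 'moment': array([-0.01277598, -0.0591764 , -0.05060669]), 'opening': 0.0856301549064214}
```

View pics/scene0.png

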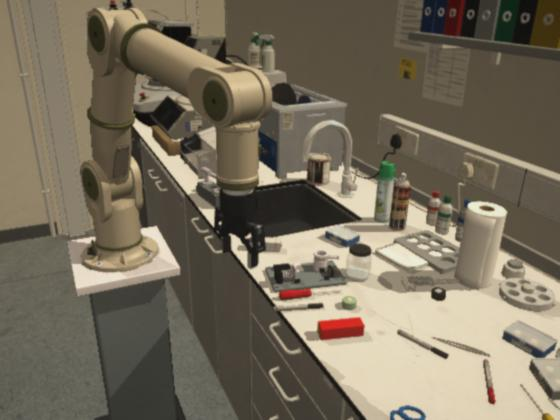

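View pics/side0.png

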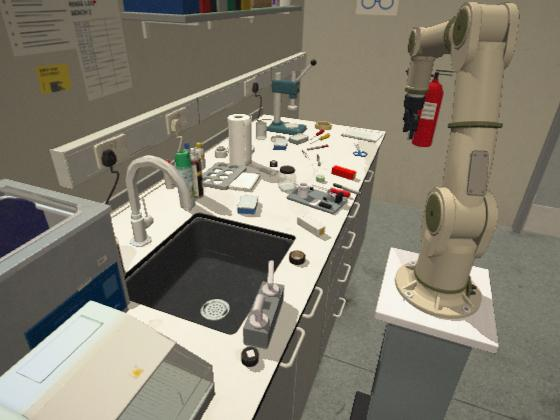

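View pics/wrist0.png

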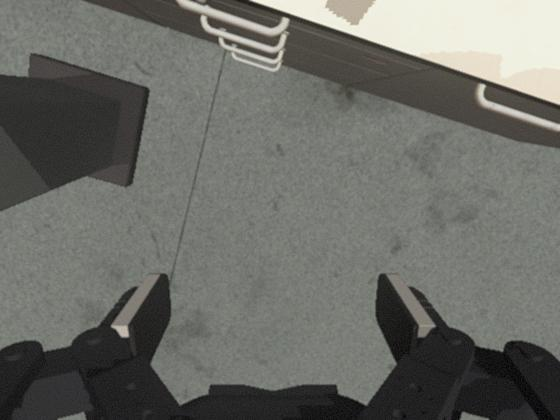

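The side view shows the pack near (312,225), tape at (297,257), the stand at (265,310) and the logger at (318,198). Next I'll enlarge these.

Run:
```python
from h import *
c=load('side0.png'); im=c['img'][:,:,::-1]
a=cv2.resize(im[160:270,260:380],None,fx=6,fy=5.4,interpolation=cv2.INTER_CUBIC);cv2.imwrite('pics/sa.png',a)
a=cv2.resize(im[250:375,220:330],None,fx=5,fy=4.8,interpolation=cv2.INTER_CUBIC);cv2.imwrite('pics/sb.png',a)
P=cloud(c)
for n,(u,v) in dict(pack=(312,225),jar=(288,172),standtop=(262,320),tape=(297,256),bar1=(271,268),bar2=(264,292),logger=(318,200),spec=(250,352)).items(): print(n,P[v,u].round(3),unproj(c,u,v,z=0.03).round(3))
c=load('scene0.png')
a=cv2.resize(c['img'][225:345,240:380,::-1],None,fx=5.5,fy=5,interpolation=cv2.INTER_CUBIC);cv2.imwrite('pics/sc.png',a)
```

```text
pack [ 0.417 -0.126  0.035] [ 0.419 -0.134  0.03 ]
jar [ 0.608 -0.399  0.084] [ 0.647 -0.51   0.03 ]
standtop [0.392 0.359 0.061] [0.404 0.333 0.03 ]
tape [0.42  0.019 0.002] [0.409 0.054 0.03 ]
bar1 [0.419 0.243 0.121] [0.461 0.139 0.03 ]
bar2 [0.426 0.271 0.061] [0.439 0.239 0.03 ]
logger [ 0.458 -0.345  0.014] [ 0.451 -0.316  0.03 ]
spec [0.394 0.424 0.021] [0.391 0.43  0.03 ]
```

View pics/sa.png

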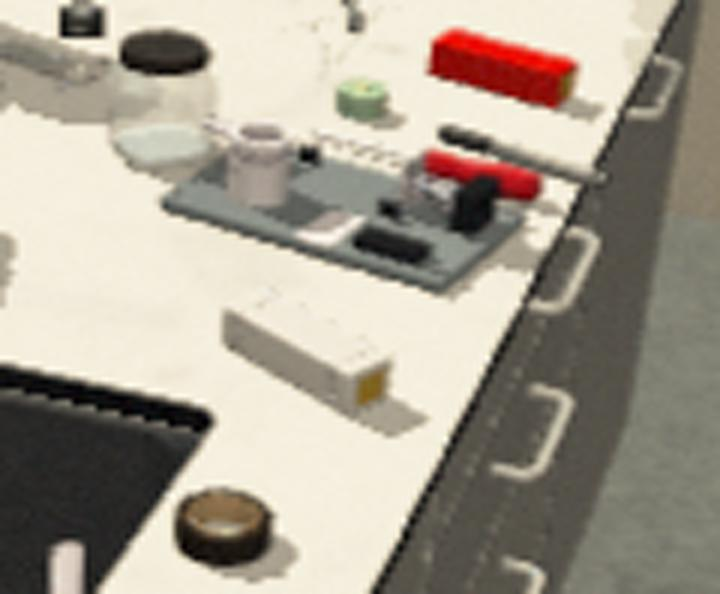

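View pics/sb.png

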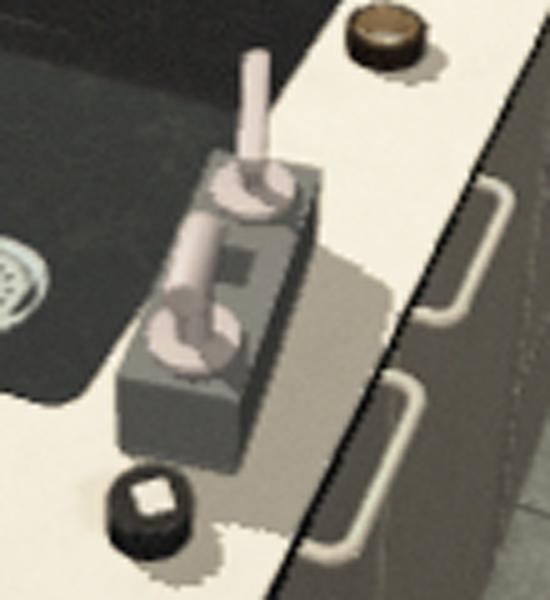

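View pics/sc.png

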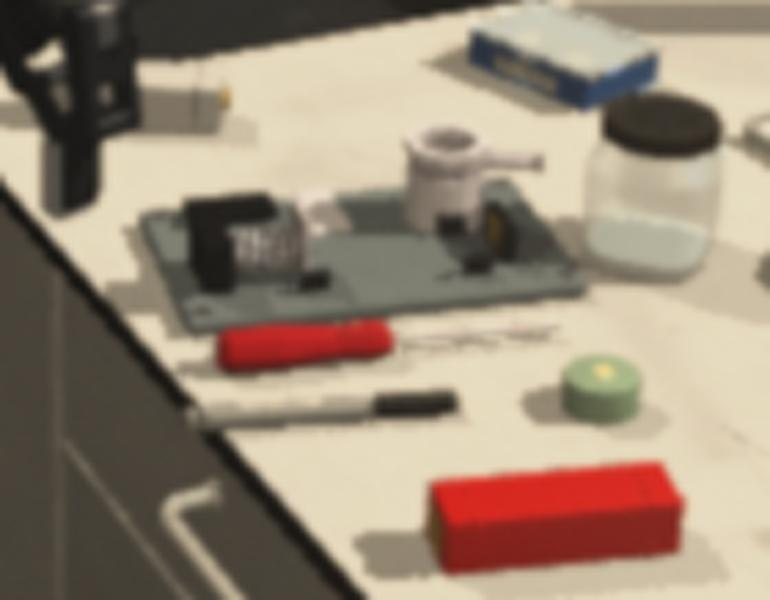

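The brass nub of the white pack faces away from the robot (+x, near scene px (281,244)). I'll move to a viewing pose between pack and logger.

drive_tool([
  [16,24,20],
  [36,54,30],
  [56,84,40],
  [76,114,50],
  [96,140,60],
], gripper=[100,100,100,100,100], turn=[0,0,0,0,0])

```text
time: 0.57
ee_pos: [0.2766, -0.4565, 0.2916]
eef_rot: [[0.958, 0.288, -0.0], [0.288, -0.958, 0.0], [0.0, -0.0, -1.0]]
contact_force: [1.0, -1.3, -0.1]
opening: 0.0852
```

drive_tool([
  [24,34,4],
  [48,68,8],
  [72,102,10],
  [90,136,10],
  [110,170,10],
], gripper=[100,100,100,100,100], turn=[0,0,0,0,0])

```text
time: 0.98
ee_pos: [0.3864, -0.2866, 0.3014]
eef_rot: [[0.958, 0.288, 0.0], [0.288, -0.958, -0.0], [0.0, 0.0, -1.0]]
contact_force: [1.3, -0.7, -0.3]
opening: 0.0853
```

drive_tool([
  [14,24,0],
  [34,40,0],
  [34,40,0],
  [34,40,0],
  [34,40,0],
], gripper=[100,100,100,100,100], turn=[0,0,0,0,0])

```text
time: 1.4
ee_pos: [0.4193, -0.2492, 0.301]
eef_rot: [[0.958, 0.287, -0.001], [0.287, -0.958, 0.0], [-0.001, -0.0, -1.0]]
contact_force: [-0.6, -1.7, 0.5]
opening: 0.0855
```

Run:
```python
from h import *
c=snap('wrist','w1.png');s=env.sense();print(s['time'],s['ee_pos'],s['contact_force'],s['q'])
```

```text
1.45 [ 0.4190288  -0.24961266  0.30103178] [ 1.00405349 -0.46877173 -0.5158135 ] [ 42.79684827   4.2687965  -16.7593587   91.57122257   1.25257831
  84.37771012 -47.4230343 ]
```

View pics/w1.png

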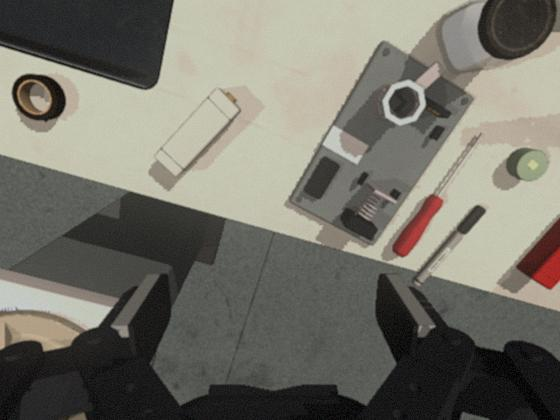

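Clear view: pack with corners around (157,160)–(240,97), nub at (235,97), logger plate (385,42),(472,100),(370,243),(290,200), guard ring (405,103), sprung contact (370,203), tape at (40,97). I'll measure these.

Run:
```python
from h import *
c=load('w1.png');P=cloud(c);Z=P[...,2]
def rect(m,name):
    m=m.astype(np.uint8);n,l,st,_=cv2.connectedComponentsWithStats(m);k=1+np.argmax(st[1:,4]);pts=P[l==k]
    r=cv2.minAreaRect((pts[:,:2]*1000).astype(np.float32));print(name,r,st[k],np.median(pts[:,2]))
H,W=Z.shape;u,v=np.meshgrid(np.arange(W),np.arange(H))
rect((Z>.028)&(Z<.042)&(u>140)&(u<260)&(v>70)&(v<190),'pack')
# logger plate: colour
hsv=cv2.cvtColor(c['img'],cv2.COLOR_RGB2HSV)
for p in [(197,132),(235,97),(350,200),(330,100),(405,83),(380,60)]: print(p,c['img'][p[1],p[0]],hsv[p[1],p[0]],P[p[1],p[0]].round(4))
m=(Z>.006)&(u>270)&(u<480)&(v>30)&(v<260)
rect(m&(Z<.018),'plate')
# ring top
m=(Z>.055)&(u>370)&(u<440)&(v>50)&(v<150)
print('ring z',np.percentile(Z[m],[5,50,95]),m.sum())
a=cv2.resize(c['img'][25:255,275:485,::-1],None,fx=2.6,fy=2.6,interpolation=cv2.INTER_CUBIC);cv2.imwrite('pics/w1a.png',a)
a=cv2.resize(c['img'][75:195,140:270,::-1],None,fx=5,fy=5,interpolation=cv2.INTER_CUBIC);cv2.imwrite('pics/w1b.png',a)
```

```text
pack ((430.5445251464844, -152.827392578125), (36.11759948730469, 109.90350341796875), 61.220584869384766) [ 154   88   85   89 3083] 0.034402187498958736
(197, 132) [198 196 176] [ 27  28 198] [ 0.4329 -0.1551  0.035 ]
(235, 97) [181 171 148] [ 21  46 181] [ 4.810e-01 -1.832e-01  3.000e-04]
(350, 200) [86 86 81] [30 15 86] [ 0.4031 -0.3562  0.0122]
(330, 100) [197 190 170] [ 22  35 197] [ 0.5106 -0.2929  0.0015]
(405, 83) [193 197 192] [ 54   6 197] [ 0.5454 -0.3507  0.0641]
(380, 60) [120 116 110] [ 18  21 120] [ 0.5671 -0.3308  0.0127]
plate ((470.58404541015625, -366.19854736328125), (129.5321044921875, 216.35655212402344), 78.01294708251953) [  289    40   185   205 14266] 0.012579205335320365
ring z [0.05531685 0.06373751 0.06560918] 1127
```

View pics/w1a.png

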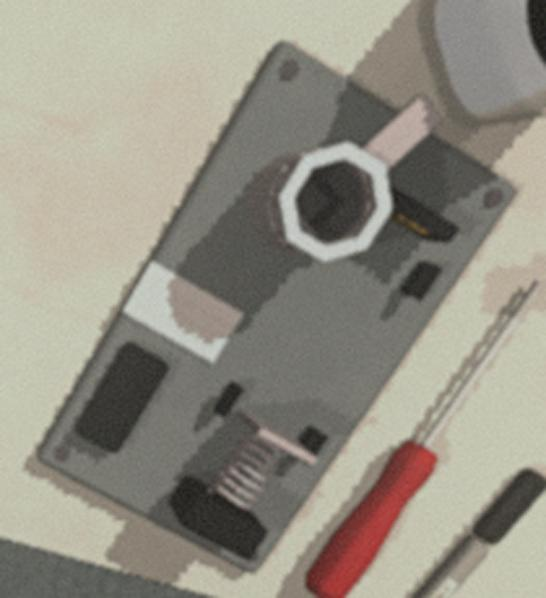

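View pics/w1b.png

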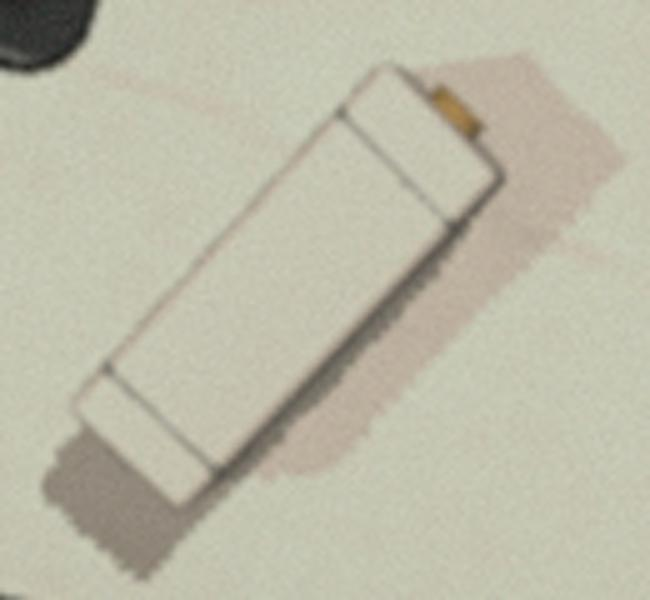

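Pack and plate rectangles match the given sizes (36x110 and 130x216 mm). The pack x axis is at −28.8° and the logger x axis at −12°. I'll move above the pack, aligned with it.

drive_tool([
  [2,15,-10],
  [4,35,-30],
  [7,55,-50],
  [9,75,-70],
  [11,97,-90],
], gripper=[100,100,100,100,100], turn=[-0.11,-0.22,-0.34,-0.45,-0.56])

```text
time: 1.87
ee_pos: [0.4301, -0.1525, 0.2104]
eef_rot: [[0.962, -0.274, 0.0], [-0.274, -0.962, -0.0], [0.0, 0.0, -1.0]]
contact_force: [0.4, 0.1, -0.3]
opening: 0.0855
```

drive_tool([
  [0,0,-20],
  [0,0,-40],
  [0,0,-50],
  [0,0,-50],
  [0,0,-50],
], gripper=[100,100,100,100,100], turn=[-0.12,-0.234,-0.234,-0.234,-0.234])

```text
time: 2.28
ee_pos: [0.4305, -0.1525, 0.1615]
eef_rot: [[0.878, -0.48, -0.001], [-0.48, -0.878, 0.0], [-0.001, 0.0, -1.0]]
contact_force: [-0.5, -0.0, -0.2]
opening: 0.0856
```

Run:
```python
from h import *
c=snap('wrist','w2.png');s=env.sense();print(s['time'],s['ee_pos'],s['eef_rot'][:,0],s['contact_force'],s['q'])
P=cloud(c);Z=P[...,2]
def rect(m,name):
    m=m.astype(np.uint8);n,l,st,_=cv2.connectedComponentsWithStats(m);k=1+np.argmax(st[1:,4]);pts=P[l==k]
    r=cv2.minAreaRect((pts[:,:2]*1000).astype(np.float32));print(name,r,st[k],np.median(pts[:,2]))
X=P[...,0];Y=P[...,1]
rect((Z>.029)&(Z<.040)&(Y>-.22)&(Y<-.09)&(X<.5),'pack')
rect((Z>.006)&(Z<.018)&(Y<-.24),'plate')
m=(Z>.061)&(Z<.067)&(np.hypot(X-.528,Y+.356)<.04)
pts=P[m];print(m.sum());
if m.sum()>20: print(cv2.minEnclosingCircle((pts[:,:2]*1000).astype(np.float32)))
c1=load('w1.png');P=cloud(c1);m=(P[...,2]>.061)&(P[...,2]<.067)&(np.hypot(P[...,0]-.528,P[...,1]+.356)<.04);print('ring w1',cv2.minEnclosingCircle((P[m][:,:2]*1000).astype(np.float32)))
c1=snap('scene','sc1.png')
c1=load('side0.png');P=cloud(c1);Z=P[...,2];X=P[...,0];Y=P[...,1]
rect((Z>.028)&(Z<.040)&(Y>-.25)&(Y<-.05)&(X<.5)&(X>.35),'pack side')
m=(Z>.055)&(np.hypot(X-.528,Y+.356)<.05);print('ring side',cv2.minEnclosingCircle((P[m][:,:2]*1000).astype(np.float32)))
```

```text
2.3333 [ 0.43110816 -0.15245972  0.1621988 ] [ 0.87735106 -0.47984803  0.00098663] [ 0.17363668 -0.09142907  0.08951947] [  35.48859124    5.19299134  -21.04160582  108.61392614    2.03425272
   66.49330304 -104.95944225]
pack ((430.8211364746094, -153.2550048828125), (36.09002685546875, 109.18460845947266), 61.28061294555664) [ 250  128   48  133 5962] 0.034472619408412064
plate ((433.8160705566406, -346.43951416015625), (106.94010925292969, 136.267822265625), 77.87989807128906) [  406     0   154   172 17326] 0.012686997595454663
0
ring w1 ((527.9244384765625, -356.5136413574219), 22.859128952026367)
pack side ((428.75537109375, -151.17361450195312), (39.07533264160156, 110.86502838134766), 62.208316802978516) [298 213  28  18 208] 0.034064161984179
ring side ((537.78564453125, -360.7138671875), 34.776180267333984)
```

View pics/w2.png

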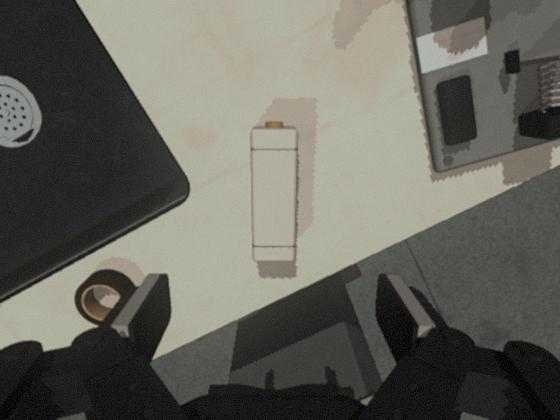

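View pics/sc1.png

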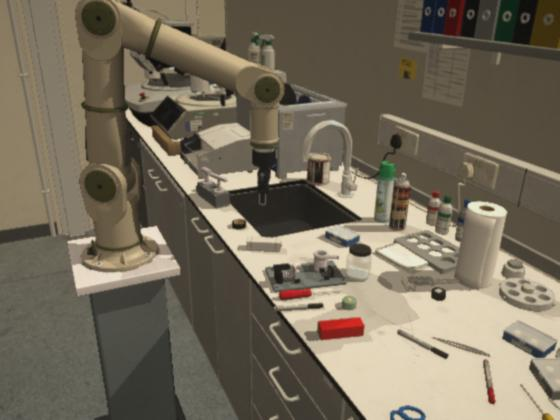

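Pack re-measured at (430.8,−153.3) mm from a view turned by 45°, so any wrist bias is under 1 mm. It lies at (275,195) px, aligned with the jaws. Descend and grip.

drive_tool([
  [0,-1,-35],
  [0,-1,-70],
  [0,-1,-105],
  [0,-1,-130],
  [0,-1,-142],
], gripper=[70,70,70,70,70], turn=[0,0,0,0,0])

```text
time: 2.8
ee_pos: [0.4297, -0.1526, 0.0172]
eef_rot: [[0.877, -0.48, -0.002], [-0.48, -0.877, 0.001], [-0.002, 0.0, -1.0]]
contact_force: [-0.4, -0.5, -0.4]
opening: 0.06
```

drive_tool([
  [0,0,-8],
  [0,0,-15],
  [0,0,-15],
  [0,0,-15],
  [0,0,-15],
], gripper=[70,70,70,0,0], turn=[0,0,0,0,0])

```text
time: 3.22
ee_pos: [0.4318, -0.153, 0.0055]
eef_rot: [[0.877, -0.481, 0.002], [-0.481, -0.877, -0.001], [0.002, -0.0, -1.0]]
contact_force: [-6.0, -6.6, 3.6]
opening: 0.0365
```

drive_tool([
  [0,0,0],
  [0,0,0],
  [0,0,0],
  [0,0,0],
  [0,0,0],
], gripper=[0,0,0,0,0], turn=[0,0,0,0,0])

```text
time: 3.63
ee_pos: [0.432, -0.153, 0.0057]
eef_rot: [[0.877, -0.481, 0.003], [-0.481, -0.877, -0.001], [0.003, -0.0, -1.0]]
contact_force: [-1.8, 0.1, 6.6]
opening: 0.035
```

drive_tool([
  [0,0,20],
  [0,0,45],
  [0,0,75],
  [4,-20,105],
  [10,-45,125],
], gripper=[0,0,0,0,0], turn=[0,0,0,0,0])

```text
time: 4.05
ee_pos: [0.4418, -0.1963, 0.1327]
eef_rot: [[0.879, -0.478, 0.003], [-0.478, -0.879, -0.001], [0.003, -0.001, -1.0]]
contact_force: [2.0, -0.9, -2.1]
opening: 0.0348
```

drive_tool([
  [6,-30,0],
  [14,-65,0],
  [22,-100,0],
  [30,-135,0],
  [38,-170,0],
], gripper=[0,0,0,0,0], turn=[0.06,0.12,0.18,0.24,0.29])

```text
time: 4.47
ee_pos: [0.4788, -0.3693, 0.1296]
eef_rot: [[0.978, -0.207, 0.0], [-0.207, -0.978, -0.0], [0.0, 0.0, -1.0]]
contact_force: [1.1, 0.9, -1.4]
opening: 0.0351
```

drive_tool([
  [4,-15,0],
  [6,-24,0],
  [6,-24,0],
  [6,-24,0],
  [6,-24,0],
], gripper=[0,0,0,0,0], turn=[0,0,0,0,0])

```text
time: 4.88
ee_pos: [0.4853, -0.3894, 0.1294]
eef_rot: [[0.978, -0.209, 0.0], [-0.209, -0.978, 0.001], [-0.0, -0.001, -1.0]]
contact_force: [-0.3, 1.4, -2.6]
opening: 0.0353
```

Run:
```python
from h import *
c=snap('wrist','w3.png');s=env.sense();print(s['time'],s['ee_pos'],s['eef_rot'][:,0],s['contact_force'],s['q'])
print('yaw',np.degrees(np.arctan2(s['eef_rot'][1,0],s['eef_rot'][0,0])))
P=cloud(c);Z=P[...,2]
def rect(m,name):
    m=m.astype(np.uint8);n,l,st,_=cv2.connectedComponentsWithStats(m);k=1+np.argmax(st[1:,4]);pts=P[l==k]
    r=cv2.minAreaRect((pts[:,:2]*1000).astype(np.float32));print(name,r,st[k],np.median(pts[:,2]))
zt=s['ee_pos'][2]+.029
rect((abs(Z-zt)<.008),'pack')
for p in [(275,200),(275,230),(275,260),(275,290)]:print(P[p[1],p[0]])
```

```text
4.9333 [ 0.48533488 -0.38939358  0.12952737] [ 9.78078897e-01 -2.08234646e-01  6.32604649e-05] [-0.75750429 -0.62780907 -1.74067525] [ 47.20188819  26.23388215 -15.45073606  86.37996659   7.22711763
  68.38426271 -71.41780679]
yaw -12.018918047450933
pack ((494.1806945800781, -391.2358093261719), (62.501731872558594, 89.76448059082031), 78.07821655273438) [  185   166   176   224 22818] 0.15812403596477195
[ 0.52817488 -0.39922891  0.15902779]
[ 0.51740764 -0.3969787   0.15820124]
[ 0.50647593 -0.39468778  0.15861316]
[ 0.49471225 -0.39222514  0.15853741]
```

View pics/w3.png

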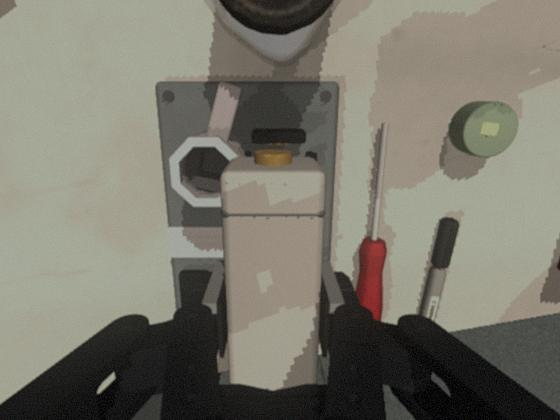

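The pack is held level. The nub end is at (272,158) with the fixed contact just beyond it at (278,133), and the screwdriver at (375,240) is clear. I'll measure the pack in the hand and the plate in this view.

Run:
```python
from h import *
c=load('w3.png');P=cloud(c);Z=P[...,2];u,v=np.meshgrid(np.arange(560),np.arange(420))
bay=np.array([.4738,-.3894]);a=np.radians(-12.03);R=np.array([[np.cos(a),np.sin(a)],[-np.sin(a),np.cos(a)]])
L=(P[...,:2]-bay)@R.T*1000
m=(abs(Z-.1585)<.004)&(v<260)&(u>200)&(u<340)
print('pack top bay: x max',np.percentile(L[m][:,0],[50,98,99.5,100]),'y',[np.percentile(L[m&(v>r)&(v<r+20)][:,1],[0.5,99.5]).round(2) for r in(180,200,220,240)])
# tool position
s=env.sense();print('tcp bay',R@(s['ee_pos'][:2]-bay)*1000)
mp=(Z>.008)&(Z<.017)
print('plate x max',np.nanpercentile(L[mp][:,0],[99,99.8]),'y',[np.percentile(L[mp&(v>r)&(v<r+15)][:,1],[0.3,99.7]).round(2) for r in (90,105,120)])
m=(Z>.061)&(Z<.067);print('ring',cv2.minEnclosingCircle(L[m].astype(np.float32)),m.sum())
# contact block top z=.036
m=(Z>.030)&(Z<.040)&(L[...,0]>40);print('contact',np.percentile(L[m],[2,98],axis=0),m.sum())
c2=snap('side','sd3.png');P=cloud(c2);Z=P[...,2];L=(P[...,:2]-bay)@R.T*1000
m=(Z>.15)&(Z<.165)&(abs(L[...,1])<25)&(abs(L[...,0])<90);print('side pack',np.percentile(L[m],[2,98],axis=0),m.sum())
```

```text
pack top bay: x max [50.22821131 64.58105832 64.95928883 65.21657917] y [array([-15.01,  20.32]), array([-15.11,  20.24]), array([-15.2 ,  20.36]), array([-15.14,  20.36])]
tcp bay [11.28021851  2.41042262]
plate x max [ 99.28681582 113.94529954] y [array([-142.92,   85.08]), array([-135.69,   84.93]), array([-129.34,   85.18])]
ring ((81.07705688476562, 10.024820327758789), 69.99408721923828) 2363
contact [[ 45.21276273 -17.9578579 ]
 [124.73146152  52.32315276]] 983
side pack [[-44.86758537 -18.71923433]
 [ 62.53704163  22.30214475]] 120
```

Run:
```python
from h import *
bay=np.array([.4738,-.3894]);a=np.radians(-12.03);R=np.array([[np.cos(a),np.sin(a)],[-np.sin(a),np.cos(a)]])
for f in ['w3.png','w1.png','w2.png']:
    c=load(f);P=cloud(c);Z=P[...,2];u,v=np.meshgrid(np.arange(560),np.arange(420))
    L=(P[...,:2]-bay)@R.T*1000
    for lo,hi in ((.007,.018),(.009,.016)):
        mp=(Z>lo)&(Z<hi)&(L[...,1]>-52)&(L[...,1]<95)&(L[...,0]>-115)&(L[...,0]<110)
        o=[]
        for x0 in range(-95,95,20):
            k=mp&(abs(L[...,0]-x0)<8)
            o.append(np.percentile(L[k][:,1],[.4,99.6]).round(1).tolist() if k.sum()>80 else None)
        print(f,o,'x',np.percentile(L[mp][:,0],[.2,99.8]).round(1))
    m=(Z>.061)&(Z<.067)&(np.hypot(L[...,0]-46,L[...,1]-44)<28);print('ring',m.sum(),cv2.minEnclosingCircle(L[m].astype(np.float32)) if m.sum() else 0, np.median(L[m],axis=0) if m.sum() else 0)
    m=(Z>.033)&(Z<.038)&(abs(L[...,0]-64)<10)&(abs(L[...,1])<26);print('contact',m.sum(),np.percentile(L[m],[1,50,99],axis=0).round(1) if m.sum() else 0)
    m=(Z>.020)&(Z<.026)&(abs(abs(L[...,0])-44)<14)&(abs(L[...,1])<30)
    for sx in (-1,1):
        for sy in (-1,1):
            k=m&(L[...,0]*sx>0)&(L[...,1]*sy>0)
            if k.sum()>5: print('guide',sx,sy,k.sum(),np.percentile(L[k],[3,97],axis=0).round(1).tolist())
```

```text
w3.png [None, [80.1, 85.9], [79.2, 86.0], [-43.3, 85.6], [-43.6, 85.8], [-43.5, 85.3], [-43.9, 86.0], [-43.7, 85.8], [-43.2, 85.1], [-43.2, 84.9]] x [-76.   99.4]
w3.png [None, [80.1, 85.6], [79.2, 85.5], [-43.0, 85.5], [-43.5, 85.8], [-43.3, 85.1], [-43.7, 85.4], [-43.5, 85.4], [-43.0, 85.0], [-42.8, 84.7]] x [-75.9  99.4]
ring 1569 ((45.86478805541992, 43.10866165161133), 22.58807373046875) [52.99447737 50.21493298]
contact 681 [[ 59.  -18.5]
 [ 63.5  -0.8]
 [ 67.7  18.4]]
guide 1 -1 54 [[46.6, -28.0], [51.9, -21.0]]
guide 1 1 34 [[48.9, 19.3], [56.5, 24.9]]
w1.png [[-41.9, 86.3], [-41.6, 86.2], [-42.1, 86.4], [-41.3, 86.3], [-41.5, 86.4], [-41.4, 86.4], [-41.4, 86.2], [-42.1, 86.6], [-41.9, 86.7], [-41.2, 86.5]] x [-114.5   99.9]
w1.png [[-42.0, 86.2], [-41.6, 86.0], [-42.1, 86.3], [-41.3, 86.2], [-41.5, 86.3], [-41.4, 86.1], [-41.4, 86.0], [-42.1, 86.5], [-41.9, 86.6], [-41.2, 86.0]] x [-114.5   99.1]
ring 746 ((46.08149337768555, 43.444950103759766), 22.85913848876953) [46.64256259 43.75859081]
contact 241 [[ 59.2 -17.4]
 [ 63.6  -0.4]
 [ 67.6  16.8]]
guide -1 -1 62 [[-54.0, -27.2], [-36.2, -1.0]]
guide -1 1 64 [[-54.2, 2.7], [-36.4, 26.5]]
guide 1 -1 76 [[36.1, -26.8], [51.0, -20.1]]
w2.png [[17.8, 86.3], [-15.7, 86.2], [-16.1, 86.4], [-17.8, 86.3], [-18.2, 86.4], [15.7, 86.5], None, None, None, None] x [-114.5   16.8]
w2.png [[17.7, 86.2], [-15.7, 86.0], [-16.2, 86.0], [-17.8, 86.1], [-18.2, 86.3], [15.7, 86.3], None, None, None, None] x [-114.5   16.6]
ring 0 0 0
contact 0 0
guide -1 -1 30 [[-54.3, -9.9], [-44.8, -0.6]]
guide -1 1 248 [[-54.5, 1.4], [-36.4, 26.4]]
```

In this view ring, contact and guides are about 0.8 mm to −y of my bay estimate, so I'll correct for that. The TCP is 1.1 mm ahead of the pack centre. Next I line up at bay x=+13 and go down to 30 mm above the floor.

drive_tool([
  [2,-4,-10],
  [2,-4,-35],
  [2,-4,-60],
  [2,-4,-78],
  [2,-4,-82],
], gripper=[0,0,0,0,0], turn=[0,0,0,0,0])

```text
time: 5.4
ee_pos: [0.4847, -0.3936, 0.0429]
eef_rot: [[0.978, -0.21, -0.005], [-0.21, -0.978, 0.004], [-0.006, -0.003, -1.0]]
contact_force: [-0.7, 0.5, -1.7]
opening: 0.0351
```

drive_tool([
  [0,0,0],
  [0,0,0],
  [0,0,0],
  [0,0,0],
  [0,0,0],
], gripper=[0,0,0,0,0], turn=[0,0,0,0,0])

```text
time: 5.82
ee_pos: [0.4875, -0.396, 0.0486]
eef_rot: [[0.978, -0.211, 0.002], [-0.211, -0.978, -0.001], [0.002, 0.001, -1.0]]
contact_force: [-0.5, -0.2, -1.7]
opening: 0.0355
```

```bash
cat >> h.py <<'E'
bay=np.array([.4738,-.3894]);_a=np.radians(-12.03);R=np.array([[np.cos(_a),np.sin(_a)],[-np.sin(_a),np.cos(_a)]])
def st():
    s=env.sense();print('t',round(s['time'],2),'tcp',(s['ee_pos']*1000).round(1),'bay',(R@(s['ee_pos'][:2]-bay)*1000).round(2),'yaw',np.degrees(np.arctan2(s['eef_rot'][1,0],s['eef_rot'][0,0])).round(2),'F',s['contact_force'].round(1),'M',s['moment'].round(2),'op',round(s['opening'],4),'q',s['q'].round(0)); return s
E
python3 - <<'E'
from h import *
c=snap('wrist','w4.png');st()
E
```

```text
t 5.87 tcp [ 487.3 -395.9   48.3] bay [14.6  -3.58] yaw -12.16 F [-0.1  0.3 -2. ] M [-0.04 -0.03  0.01] op 0.0351 q [ 47.  31. -15.  90.   9.  60. -72.]
```

View pics/w4.png

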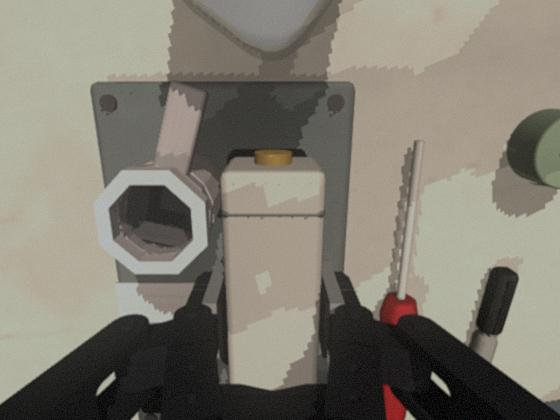

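```bash
cat > meas.py <<'E'
from h import *
import sys
c=load(sys.argv[1]);zt=float(sys.argv[2])
P=cloud(c);Z=P[...,2];u,v=np.meshgrid(np.arange(560),np.arange(420));L=(P[...,:2]-bay)@R.T*1000
mp=(Z>.008)&(Z<.017)&(L[...,1]>-52)&(L[...,1]<95)&(L[...,0]>-115)&(L[...,0]<110)
print('plate',[np.percentile(L[mp&(abs(L[...,0]-x0)<5)][:,1],[.5,99.5]).round(1).tolist() for x0 in (75,85,95)],'x',np.percentile(L[mp][:,0],[.2,99.8]).round(1))
m=(Z>.061)&(Z<.067)&(np.hypot(L[...,0]-46,L[...,1]-44)<28);print('ring',cv2.minEnclosingCircle(L[m].astype(np.float32)))
m=(Z>.033)&(Z<.038)&(abs(L[...,0]-64)<10)&(abs(L[...,1])<26);print('contact',m.sum(),np.percentile(L[m],[1,50,99],axis=0).round(1).tolist() if m.sum() else 0)
m=(abs(Z-zt)<.004)&(v<260)&(u>200)&(u<340)
print('packtop',np.percentile(L[m][:,0],[99.7]),[np.percentile(L[m&(v>r)&(v<r+20)][:,1],[0.5,99.5]).round(2).tolist() for r in(180,200,220,240)],np.median(Z[m]))
E
python3 meas.py w4.png .0775
```

```text
plate [[-42.9, 84.2], [-42.7, 84.2], [-42.5, 84.1]] x [-105.4  109.2]
ring ((45.635711669921875, 43.08061218261719), 23.08904266357422)
contact 166 [[54.4, -18.1], [67.1, 11.1], [67.7, 25.5]]
packtop [71.31371467] [[-21.17, 14.23], [-21.25, 14.23], [-21.21, 14.23], [-21.22, 14.28]] 0.07729742075547147
```

The pack needs +2.5 mm in bay y; then the 15.8 mm push against the spring.

drive_tool([
  [0.5,2.5,0],
  [0.5,2.5,0],
  [-5,3.7,0],
  [-10,4.7,0],
  [-15,5.8,0],
], gripper=[0,0,0,0,0], turn=[0,0,0,0,0])

```text
time: 6.28
ee_pos: [0.4722, -0.3893, 0.0475]
eef_rot: [[0.978, -0.21, 0.002], [-0.21, -0.978, 0.0], [0.002, -0.0, -1.0]]
contact_force: [5.2, 0.7, -2.5]
opening: 0.0351
```

drive_tool([
  [0,0,0],
  [0,0,0],
  [0,0,0],
  [0,0,0],
  [0,0,0],
], gripper=[0,0,0,0,0], turn=[0,0,0,0,0])

```text
time: 6.7
ee_pos: [0.4724, -0.3895, 0.0475]
eef_rot: [[0.978, -0.21, 0.001], [-0.21, -0.978, 0.0], [0.001, -0.0, -1.0]]
contact_force: [5.1, 1.6, -1.2]
opening: 0.035
```

```bash
python3 - <<'E'
from h import *
c=snap('wrist','w5.png');st();c=snap('scene','sc5.png');a=cv2.resize(c['img'][225:315,240:380,::-1],None,fx=5.5,fy=5.5,interpolation=cv2.INTER_CUBIC);cv2.imwrite('pics/sc5a.png',a)
E
python3 meas.py w5.png .0775
```

```text
t 6.75 tcp [ 472.4 -389.5   47.4] bay [-1.38 -0.41] yaw -12.13 F [ 5.1  1.5 -2.1] M [ 0.47 -1.1  -0.15] op 0.0353 q [ 48.  30. -15.  93.   9.  59. -72.]
plate [[-42.5, 84.2], [-42.7, 84.2], [-42.4, 83.8]] x [-110.4  109.3]
ring ((44.94253158569336, 40.67829513549805), 25.007883071899414)
contact 1648 [[57.1, -18.3], [63.5, -0.5], [67.5, 24.5]]
packtop [52.42399945] [[-17.85, 17.43], [-17.8, 17.33], [-17.89, 17.28], [-17.82, 17.32]] 0.07615459736041551
```

View pics/w5.png

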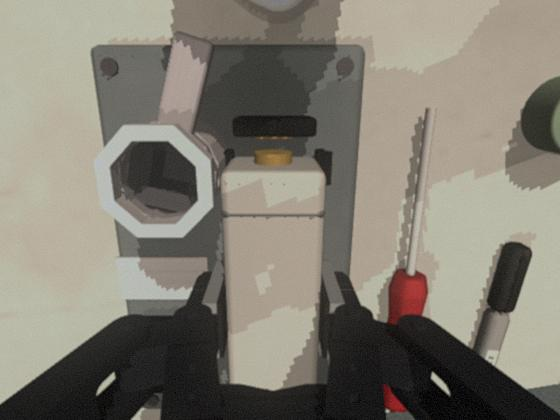

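View pics/sc5a.png

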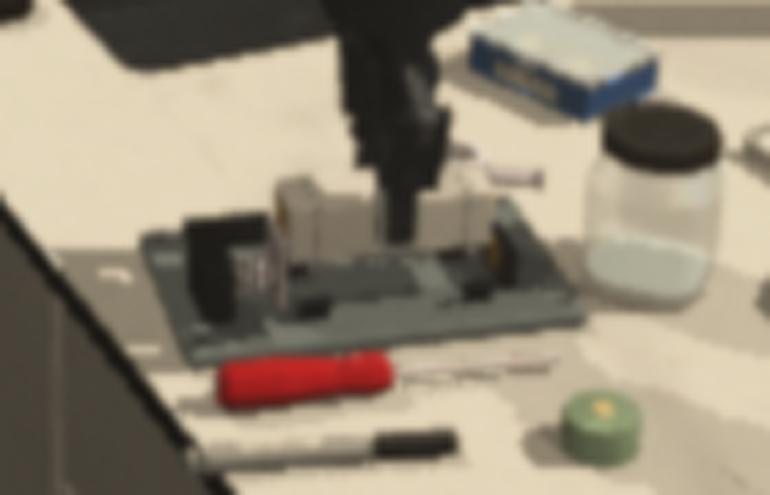

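Spring pushed (5 N), nub clear of the contact block. Lowering with a −0.6 mm y trim.

drive_tool([
  [0,-0.6,-4],
  [0,-0.6,-10],
  [0,-0.6,-16],
  [0,-0.6,-20],
  [0,-0.6,-20],
], gripper=[0,0,0,0,0], turn=[0,0,0,0,0])

```text
time: 7.22
ee_pos: [0.471, -0.3904, 0.0259]
eef_rot: [[0.978, -0.211, -0.001], [-0.211, -0.978, 0.001], [-0.002, -0.0, -1.0]]
contact_force: [5.1, -2.3, -5.0]
opening: 0.0352
```

drive_tool([
  [0,0,-4],
  [0,0,-8],
  [0,0,-10],
  [0,0,-10],
  [0,0,-10],
], gripper=[0,0,0,0,0], turn=[0,0,0,0,0])

```text
time: 7.63
ee_pos: [0.4718, -0.3904, 0.0177]
eef_rot: [[0.978, -0.211, 0.0], [-0.211, -0.978, -0.0], [0.0, 0.0, -1.0]]
contact_force: [2.3, -0.5, 5.4]
opening: 0.0349
```

```bash
python3 - <<'E'
from h import *
c=snap('wrist','w6.png');st();c=snap('scene','sc6.png');a=cv2.resize(c['img'][225:315,240:380,::-1],None,fx=5.5,fy=5.5,interpolation=cv2.INTER_CUBIC);cv2.imwrite('pics/sc6a.png',a)
E
python3 meas.py w6.png .046
```

```text
t 7.68 tcp [ 471.9 -390.4   17.7] bay [-1.69 -1.36] yaw -12.16 F [1.3 0.6 5.1] M [ 0.12 -0.49 -0.  ] op 0.0355 q [ 47.  32. -14.  94.   9.  56. -72.]
plate [[-42.5, 84.3], [-42.5, 84.1], [-42.3, 84.0]] x [-63.  109.2]
ring ((45.10803985595703, 43.07658004760742), 23.23727035522461)
contact 2783 [[54.3, -18.2], [63.3, -0.8], [67.5, 24.7]]
packtop [52.14187581] [[-18.95, 22.28], [-18.94, 22.65], [-19.0, 16.49], [-18.93, 16.47]] 0.04646911698470933
```

View pics/w6.png

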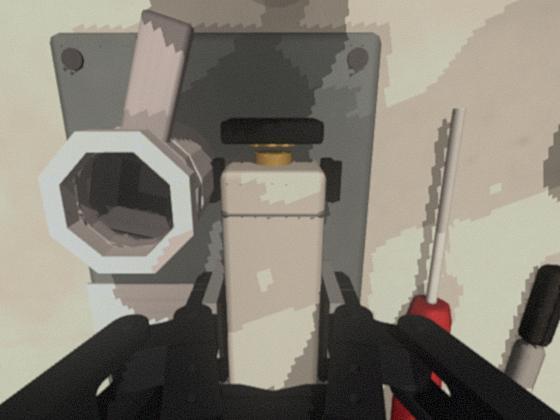

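View pics/sc6a.png

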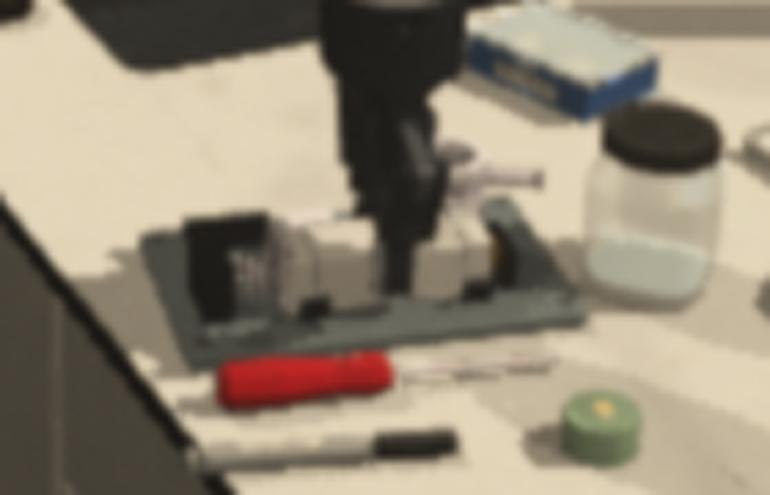

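The pack's top is at 46.5 mm, as expected when flat on the bay floor, and it sits between the guides with the nub facing the contact at (272,155). Release and lift.

drive_tool([
  [0,0,0],
  [0,0,0],
  [0,0,0],
  [0,0,0],
  [0,0,0],
], gripper=[50,56,56,56,56], turn=[0,0,0,0,0])

```text
time: 8.15
ee_pos: [0.4713, -0.3903, 0.0169]
eef_rot: [[0.978, -0.211, -0.001], [-0.211, -0.978, 0.001], [-0.001, -0.0, -1.0]]
contact_force: [0.3, 1.1, -0.2]
opening: 0.0477
```

drive_tool([
  [0,0,5],
  [0,0,20],
  [0,0,50],
  [0,0,85],
  [0,0,120],
], gripper=[56,56,56,70,100], turn=[0,0,0,0,0])

```text
time: 8.57
ee_pos: [0.4713, -0.3899, 0.1384]
eef_rot: [[0.978, -0.21, -0.001], [-0.21, -0.978, 0.001], [-0.001, -0.001, -1.0]]
contact_force: [1.9, -1.4, 0.2]
opening: 0.0703
```

drive_tool([
  [-5,8,20],
  [-10,20,50],
  [-15,40,80],
  [-15,60,100],
  [-15,60,100],
], gripper=[100,100,100,100,100], turn=[0,0,0,0,0])

```text
time: 8.98
ee_pos: [0.4598, -0.3271, 0.2436]
eef_rot: [[0.979, -0.206, 0.008], [-0.206, -0.979, -0.004], [0.008, 0.002, -1.0]]
contact_force: [1.3, -0.0, 0.9]
opening: 0.0854
```

Run:
```python
from h import *
c=snap('wrist','w7.png');st()
P=cloud(c);Z=P[...,2];L=(P[...,:2]-bay)@R.T*1000
m=(Z>.042)&(Z<.0495)&(abs(L[...,1])<22)&(abs(L[...,0])<60)
print(cv2.minAreaRect(L[m].astype(np.float32)),np.median(Z[m]))
a,b=np.polyfit(L[m][:,0],Z[m]*1000,1);print('slope mm/mm',a)
```

```text
t 9.03 tcp [ 458.8 -328.7  241. ] bay [-27.36  56.19] yaw -11.95 F [ 0.5 -0.9 -0.7] M [-0.03  0.03 -0.  ] op 0.0854 q [ 47.  15. -17.  87.   5.  78. -73.]
((-0.6142959594726562, -0.8153781890869141), (112.75589752197266, 36.29518127441406), 0.12366129457950592) 0.04650976589117328
slope mm/mm -0.0011154350816403964
```

View pics/w7.png

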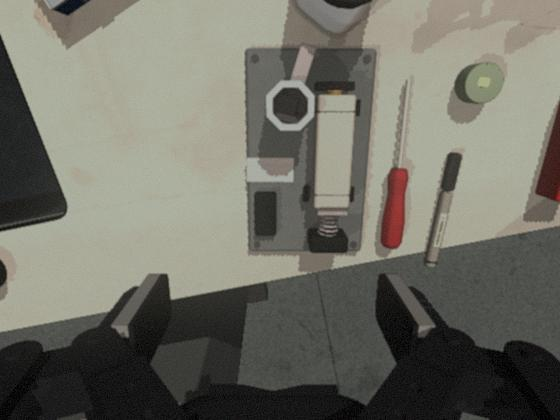

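The pack lies flat in the bay (slope 0.1%), centre within about 1 mm of the bay point. The tongue is at (303,62), pointing along +x. From the side view the long thin crossbar (the key) is in the stand hole with the lower y. I'll go over there, turning to yaw 90°.

drive_tool([
  [0,20,10],
  [0,50,25],
  [0,85,40],
  [0,120,50],
  [0,155,60],
], gripper=[100,100,100,100,100], turn=[0.1,0.2,0.3,0.4,0.5])

```text
time: 9.45
ee_pos: [0.4562, -0.1747, 0.2969]
eef_rot: [[0.958, 0.287, -0.001], [0.287, -0.958, 0.0], [-0.001, -0.001, -1.0]]
contact_force: [0.9, 0.4, 0.5]
opening: 0.0854
```

drive_tool([
  [0,36,0],
  [0,72,0],
  [0,108,0],
  [0,144,0],
  [0,180,0],
], gripper=[100,100,100,100,100], turn=[0.11,0.22,0.33,0.44,0.55])

```text
time: 9.87
ee_pos: [0.4564, 0.0054, 0.2965]
eef_rot: [[0.666, 0.746, -0.001], [0.746, -0.666, -0.0], [-0.001, -0.001, -1.0]]
contact_force: [0.8, 0.2, -0.5]
opening: 0.0854
```

drive_tool([
  [0,36,0],
  [-5,72,0],
  [-10,108,0],
  [-20,144,0],
  [-30,180,0],
], gripper=[100,100,100,100,100], turn=[0.11,0.22,0.33,0.44,0.55])

```text
time: 10.28
ee_pos: [0.4264, 0.1854, 0.2965]
eef_rot: [[0.178, 0.984, -0.001], [0.984, -0.178, -0.0], [-0.0, -0.001, -1.0]]
contact_force: [1.3, 0.4, 0.3]
opening: 0.0855
```

drive_tool([
  [-5,36,0],
  [-9,65,10],
  [-9,72,20],
  [-9,72,20],
  [-9,72,20],
], gripper=[100,100,100,100,100], turn=[0.1,0.18,0.18,0.18,0.18])

```text
time: 10.7
ee_pos: [0.4183, 0.2561, 0.3165]
eef_rot: [[0.003, 1.0, -0.001], [1.0, -0.003, 0.0], [0.0, -0.001, -1.0]]
contact_force: [0.3, 0.3, -0.7]
opening: 0.0853
```

Run:
```python
from h import *
c=snap('wrist','w8.png');st()
P=cloud(c);Z=P[...,2]
def rect(m,name):
    m=m.astype(np.uint8);n,l,s,_=cv2.connectedComponentsWithStats(m)
    for k in np.argsort(-s[1:,4])[:3]+1:
        if s[k,4]<30: continue
        pts=P[l==k];print(name,cv2.minAreaRect((pts[:,:2]*1000).astype(np.float32)),s[k],np.median(pts[:,2]).round(4))
Y=P[...,1]
rect((Z>.1)&(Z<.14)&(Y>.1),'bars')
rect((Z>.049)&(Z<.058)&(Y>.1),'stand')
rect((Z>.0585)&(Z<.066)&(Y>.1),'collars')
c=load('w7.png');P=cloud(c);Z=P[...,2];L=(P[...,:2]-bay)@R.T*1000
m=(Z>.048)&(Z<.058)&(L[...,0]>70)&(L[...,0]<105)&(L[...,1]>10)&(L[...,1]<60)
print('tongue',m.sum(),cv2.minAreaRect(L[m].astype(np.float32)))
c=load('w6.png');P=cloud(c);Z=P[...,2];L=(P[...,:2]-bay)@R.T*1000
m=(Z>.048)&(Z<.058)&(L[...,0]>70)&(L[...,0]<105)&(L[...,1]>10)&(L[...,1]<60)
print('tongue',m.sum(),cv2.minAreaRect(L[m].astype(np.float32)))
```

```text
t 10.75 tcp [418.5 255.2 316.2] bay [-188.48  618.88] yaw 89.7 F [-0.5 -0.5 -0.1] M [-0.09  0.03 -0.01] op 0.0853 q [ 13.   8. -53.  88.   6.  87. -41.]
bars ((400.7992858886719, 360.92864990234375), (21.98445701599121, 49.85957717895508), 13.962897300720215) [ 236   36   36   61 1391] 0.1168
bars ((416.0432434082031, 252.234619140625), (14.22380256652832, 89.98141479492188), 20.402402877807617) [ 249  139   43   87 1295] 0.1202
stand ((408.1556701660156, 306.4576110839844), (60.59806823730469, 170.4407501220703), 8.008587837219238) [ 224   37   76  164 4663] 0.0556
collars ((428.27569580078125, 256.5413513183594), (18.247577667236328, 43.081417083740234), 20.34300994873047) [268 153  23  37 457] 0.0615
collars ((416.9573669433594, 364.5174560546875), (10.825678825378418, 36.23100280761719), 13.980616569519043) [263  50  15  37 295] 0.0615
collars ((383.49078369140625, 356.7752380371094), (8.06313705444336, 32.19272994995117), 13.93608283996582) [236  58  12  33 191] 0.0617
tongue 544 ((82.37628173828125, 31.76714515686035), (13.878198623657227, 29.25229263305664), 72.45718383789062)
tongue 5436 ((82.02427673339844, 31.4455623626709), (14.70967960357666, 29.400495529174805), 72.39347839355469)
```

View pics/w8.png

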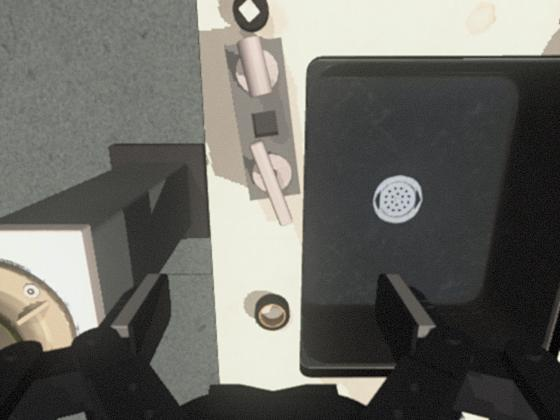

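The key (14x90 mm bar, top 0.120) is at (416.0,252.2), bar at 110.4°, and the drift is at (401,361). The stand fit gives hole0 = (415.8,252.0), which agrees. The tongue gives q≈0.38. I'll align with the bar and go lower for a check.

drive_tool([
  [-1,-2,-20],
  [-2,-4,-50],
  [-2,-4,-80],
  [-2,-4,-105],
  [-2,-4,-115],
], gripper=[100,100,100,100,100], turn=[0.1,0.2,0.3,0.361,0.361])

```text
time: 11.17
ee_pos: [0.4149, 0.249, 0.1981]
eef_rot: [[-0.349, 0.937, -0.005], [0.937, 0.349, -0.003], [-0.001, -0.006, -1.0]]
contact_force: [-0.7, -0.7, -0.7]
opening: 0.0853
```

drive_tool([
  [0,0,0],
  [0,0,0],
  [0,0,0],
  [0,0,0],
  [0,0,0],
], gripper=[70,70,70,70,70], turn=[0,0,0,0,0])

```text
time: 11.58
ee_pos: [0.4165, 0.2531, 0.2035]
eef_rot: [[-0.35, 0.937, 0.002], [0.937, 0.35, 0.001], [0.0, 0.002, -1.0]]
contact_force: [0.7, -0.7, -0.1]
opening: 0.0596
```

Run:
```python
from h import *
c=snap('wrist','w9.png');st()
P=cloud(c);Z=P[...,2];u,v=np.meshgrid(np.arange(560),np.arange(420))
def rect(m,name):
    m=m.astype(np.uint8);n,l,s,_=cv2.connectedComponentsWithStats(m)
    for k in np.argsort(-s[1:,4])[:2]+1:
        if s[k,4]<30: continue
        pts=P[l==k];print(name,cv2.minAreaRect((pts[:,:2]*1000).astype(np.float32)),s[k],np.median(pts[:,2]).round(4))
rect((Z>.112)&(Z<.125)&(v<290)&(u>200)&(u<350),'bars')
```

```text
t 11.63 tcp [416.4 253.  203.3] bay [-190.06  616.32] yaw 110.48 F [ 0.2  0.8 -0.9] M [ 0.03 -0.03 -0.02] op 0.0597 q [ 14.  12. -54. 100.  10.  73. -23.]
bars ((400.64825439453125, 360.6853942871094), (20.16249656677246, 49.7596321105957), 13.80390453338623) [ 290    0   44   93 2910] 0.1171
bars ((415.99072265625, 252.40835571289062), (13.966652870178223, 89.41938781738281), 20.605558395385742) [ 261  151   22  127 2564] 0.1203
```

View pics/w9.png

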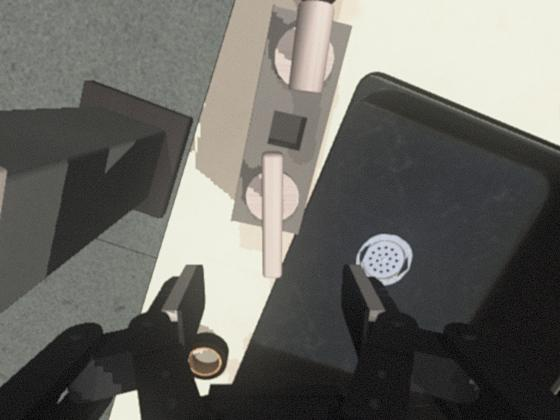

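The bar is confirmed at (416.0,252.4), yaw 110.6°, centred between the fingers at (272,215). Descend and grip.

drive_tool([
  [0,-0.5,-25],
  [0,-0.5,-55],
  [0,-0.5,-85],
  [0,-0.5,-102],
  [0,-0.5,-109],
], gripper=[60,60,60,60,60], turn=[0,0,0,0,0])

```text
time: 12.05
ee_pos: [0.4147, 0.2513, 0.0911]
eef_rot: [[-0.35, 0.937, -0.003], [0.937, 0.35, -0.001], [-0.0, -0.003, -1.0]]
contact_force: [-0.4, 0.4, 0.1]
opening: 0.0512
```

drive_tool([
  [0,0,0],
  [0,0,0],
  [0,0,0],
  [0,0,0],
  [0,0,0],
], gripper=[60,30,0,0,0], turn=[0,0,0,0,0])

```text
time: 12.47
ee_pos: [0.4165, 0.2527, 0.0948]
eef_rot: [[-0.35, 0.937, 0.002], [0.937, 0.35, 0.001], [-0.0, 0.002, -1.0]]
contact_force: [-0.6, -0.4, 5.6]
opening: 0.0129
```

drive_tool([
  [0,0,0],
  [0,0,0],
  [0,0,0],
  [0,0,0],
  [0,0,0],
], gripper=[0,0,0,0,0], turn=[0,0,0,0,0])

```text
time: 12.88
ee_pos: [0.4166, 0.2527, 0.0948]
eef_rot: [[-0.35, 0.937, 0.002], [0.937, 0.35, 0.001], [-0.0, 0.002, -1.0]]
contact_force: [-1.2, -0.1, 5.9]
opening: 0.0129
```

Run:
```python
from h import *
st()
```

```text
t 12.88 tcp [416.6 252.7  94.8] bay [-189.8   616.03] yaw 110.51 F [-1.2 -0.1  5.9] M [-0.18  0.4  -0.01] op 0.0129 q [ 10.  19. -52. 108.  17.  61. -29.]
```

Gripped. Lift out and carry to above the lock screw, turning the bar to 56°.

drive_tool([
  [0,0,15],
  [0,0,40],
  [0,0,68],
  [0,0,95],
  [0,0,112],
], gripper=[0,0,0,0,0], turn=[0,0,0,0,0])

```text
time: 13.3
ee_pos: [0.4164, 0.253, 0.2087]
eef_rot: [[-0.351, 0.936, 0.003], [0.936, 0.351, 0.001], [-0.0, 0.004, -1.0]]
contact_force: [0.8, 1.4, -2.3]
opening: 0.0132
```

drive_tool([
  [8,-20,5],
  [18,-55,10],
  [28,-90,10],
  [38,-125,10],
  [50,-160,10],
], gripper=[0,0,0,0,0], turn=[-0.05,-0.11,-0.17,-0.23,-0.3])

```text
time: 13.72
ee_pos: [0.466, 0.0907, 0.2164]
eef_rot: [[-0.056, 0.998, 0.002], [0.998, 0.056, -0.001], [-0.001, 0.002, -1.0]]
contact_force: [0.3, 0.4, -1.7]
opening: 0.0129
```

drive_tool([
  [5,-37,0],
  [10,-74,0],
  [15,-111,0],
  [20,-148,0],
  [25,-185,0],
], gripper=[0,0,0,0,0], turn=[-0.06,-0.12,-0.18,-0.24,-0.3])

```text
time: 14.13
ee_pos: [0.4909, -0.0947, 0.2162]
eef_rot: [[0.242, 0.97, 0.001], [0.97, -0.242, -0.001], [-0.0, 0.002, -1.0]]
contact_force: [0.7, 0.2, -1.5]
opening: 0.0128
```

drive_tool([
  [6,-37,0],
  [12,-74,0],
  [18,-111,0],
  [24,-148,0],
  [30,-185,0],
], gripper=[0,0,0,0,0], turn=[-0.06,-0.12,-0.18,-0.24,-0.3])

```text
time: 14.55
ee_pos: [0.5209, -0.2798, 0.2161]
eef_rot: [[0.518, 0.855, 0.001], [0.855, -0.518, -0.001], [-0.0, 0.001, -1.0]]
contact_force: [1.3, -1.0, -1.0]
opening: 0.0127
```

drive_tool([
  [3,-35,0],
  [6,-60,0],
  [6,-79,0],
  [6,-79,0],
  [6,-79,0],
], gripper=[0,0,0,0,0], turn=[-0.046,-0.046,-0.046,-0.046,-0.046])

```text
time: 14.97
ee_pos: [0.5263, -0.3581, 0.2153]
eef_rot: [[0.557, 0.831, 0.0], [0.831, -0.557, 0.0], [0.0, -0.0, -1.0]]
contact_force: [0.1, 1.0, -1.8]
opening: 0.0125
```

Run:
```python
from h import *
c=snap('wrist','w10.png');s=st()
P=cloud(c);Z=P[...,2];u,v=np.meshgrid(np.arange(560),np.arange(420))
print(Z[200:330:20,272])
c2=snap('scene','sc10.png');cv2.imwrite('pics/sc10a.png',cv2.resize(c2['img'][180:320,230:400,::-1],None,fx=4.2,fy=4.2,interpolation=cv2.INTER_CUBIC))
```

```text
t 15.02 tcp [ 526.9 -356.5  215.5] bay [45.12 43.29] yaw 56.3 F [-0.2  1.1 -1.5] M [ 0.07 -0.05  0.02] op 0.0132 q [ 49.  26. -25.  77.  11.  79. -10.]
[0.23938576 0.23995723 0.2417123  0.24212728 0.24135446 0.2408275
 0.24132149]
```

View pics/w10.png

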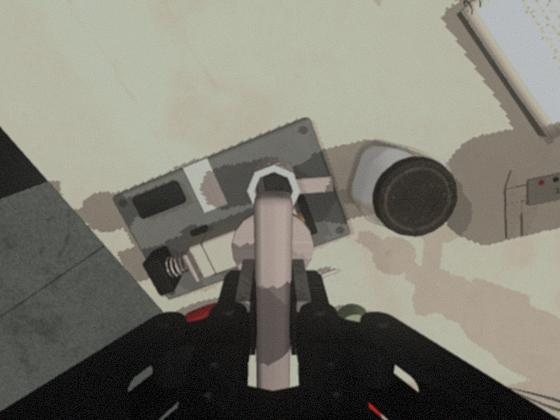

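View pics/sc10a.png

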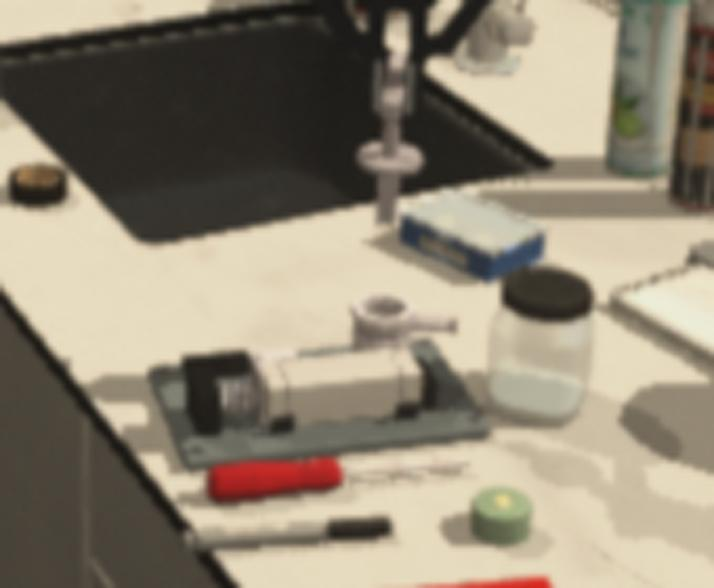

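The key hangs upright over the guard. In the wrist view the ring is at (272,185), just beyond the bar. I'll check the ring and bar positions in this rotated view.

Run:
```python
from h import *
from scipy.optimize import least_squares
def ringfit(f):
    c=load(f);P=cloud(c);Z=P[...,2]
    m=(Z>.060)&(Z<.068)&(np.hypot(P[...,0]-.5275,P[...,1]+.3567)<.032)
    p=P[m][:,:2]*1000
    # fit annulus: median radius by area-> use outer hull
    h=cv2.convexHull(p.astype(np.float32))[:,0]
    o=least_squares(lambda x:np.clip(np.hypot(*(h-x[:2]).T)-x[2],-2,2),[527.4,-356.7,21.5])
    # outer fit w/ fixed radius via hull, restricted to visible side
    print(f,m.sum(),o.x.round(2),np.median(Z[m]).round(4),'enc',cv2.minEnclosingCircle(p.astype(np.float32)))
for f in ['w1.png','w3.png','w4.png','w6.png','w7.png','w10.png']: ringfit(f)
c=load('w10.png');P=cloud(c);Z=P[...,2];s=env.sense()
u,v=np.meshgrid(np.arange(560),np.arange(420))
t=s['eef_rot'][:2,:2];Lt=(P[...,:2]-s['ee_pos'][:2])@t*1000
m=(abs(Z-.2405)<.006)&(u>240)&(u<310)&(v<290)
print('bar tool: front x',np.percentile(Lt[m][:,0],[99,99.8]),'y',np.percentile(Lt[m&(v<250)][:,1],[1,99]),np.median(Z[m]))
zs=[(r,np.median(Z[m&(abs(v-r)<6)]).round(4)) for r in (205,225,245,265,285)];print(zs)
# collar
m=(abs(Z-(.2155-.0338))<.006)&(v<300);print('collar',m.sum(),cv2.minEnclosingCircle(Lt[m].astype(np.float32)),np.median(Z[m]) )
c=load('sc10.png');P=cloud(c);Z=P[...,2]
m=(np.hypot(P[...,0]-.527,P[...,1]+.356)<.06)&(Z>.1)&(Z<.26)
for z0,z1 in ((.12,.175),(.172,.19),(.19,.22)):
    k=m&(Z>z0)&(Z<z1);print('scene',z0,k.sum(),np.median(P[k],axis=0) if k.sum() else 0)
```

```text
w1.png 777 [ 528.   -356.18   22.08] 0.0644 enc ((527.9244384765625, -356.5136413574219), 22.859128952026367)
w3.png 1612 [ 527.59 -356.81   22.01] 0.0645 enc ((527.56103515625, -356.9114074707031), 22.588497161865234)
w4.png 5524 [ 526.85 -357.11   22.62] 0.0645 enc ((523.4949340820312, -359.7344055175781), 27.019081115722656)
w6.png 9840 [ 527.07 -356.68   22.42] 0.0645 enc ((526.8956298828125, -356.6710205078125), 23.237276077270508)
w7.png 919 [ 527.74 -356.81   21.79] 0.0646 enc ((527.6806030273438, -356.65521240234375), 22.402339935302734)
w10.png 636 [ 527.63 -355.96   21.49] 0.0645 enc ((527.5747680664062, -356.1126403808594), 22.28155517578125)
bar tool: front x [41.48416473 41.67197117] y [-6.4256273   7.09015189] 0.2407472311672214
[(205, np.float64(0.2405)), (225, np.float64(0.2409)), (245, np.float64(0.2409)), (265, np.float64(0.2409)), (285, np.float64(0.2411))]
collar 1705 ((-2.985638380050659, -0.1233658716082573), 22.34219741821289) 0.18198601426513228
scene 0.12 57 [ 0.52373981 -0.36285905  0.15072426]
scene 0.172 99 [ 0.52279182 -0.36459093  0.18238472]
scene 0.19 33 [ 0.52464575 -0.36060462  0.20122389]
```

Bar front end and collar in the wrist view both suggest the key sits about 3 mm back along the bar in the grip. I'll cross-check with the side camera, where that direction is lateral.

Run:
```python
from h import *
c=snap('side','sd10.png');s=env.sense()
x,y=np.array([527.5,-356.5])/1000
pr=proj(c,[x,y,.064]);pc=proj(c,[.5269,-.3565,.182]);ps=proj(c,[.5269,-.3565,.15]);print(pr,pc,ps, proj(c,[.5252,-.359,.182]))
cx,cy=(np.array(pc)).astype(int)
im=c['img'][cy-45:cy+60,cx-50:cx+50,::-1];print(cx-50,cy-45)
cv2.imwrite('pics/sd10a.png',cv2.resize(im,None,fx=6,fy=5.7,interpolation=cv2.INTER_NEAREST))
```

```text
[303.06758521 184.26310602] [304.94688182 156.86660037] [304.46244646 164.5155104 ] [305.56799488 156.71117924]
254 111
```

View pics/sd10a.png

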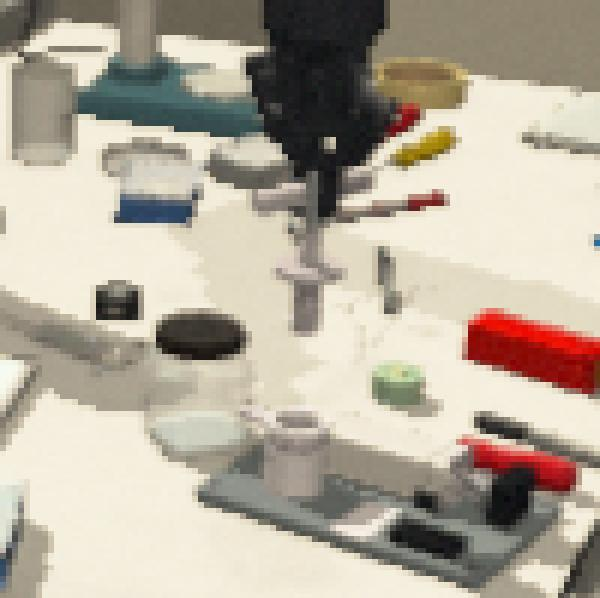

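Wrist ring fits drift slightly with depth (about 0.7 mm per 110 mm), so the true key offset in the grip is probably about −1.8 mm. I'll shift by (+1.5,+1.2), lower until the tip is above the mouth and watch the forces.

drive_tool([
  [1.5,1.2,-15],
  [1.5,1.2,-40],
  [1.5,1.2,-62],
  [1.5,1.2,-76],
  [1.5,1.2,-80],
], gripper=[0,0,0,0,0], turn=[0,0,0,0,0])

```text
time: 15.53
ee_pos: [0.5274, -0.3535, 0.1327]
eef_rot: [[0.553, 0.833, -0.003], [0.833, -0.553, 0.003], [0.0, -0.004, -1.0]]
contact_force: [-0.8, -0.0, -1.6]
opening: 0.0128
```

drive_tool([
  [0,0,0],
  [0,0,0],
  [0,0,-2],
  [0,0,-4],
  [0,0,-4],
], gripper=[0,0,0,0,0], turn=[0,0,0,0,0])

```text
time: 15.95
ee_pos: [0.5286, -0.3557, 0.1318]
eef_rot: [[0.555, 0.832, 0.001], [0.832, -0.555, -0.0], [0.0, 0.001, -1.0]]
contact_force: [0.3, 0.0, -2.2]
opening: 0.0131
```

Run:
```python
from h import *
st();c=snap('wrist','w11.png')
```

```text
t 15.95 tcp [ 528.6 -355.7  131.8] bay [46.57 44.36] yaw 56.32 F [ 0.3  0.  -2.2] M [0.   0.   0.06] op 0.0131 q [ 48.  29. -24.  83.  12.  70. -11.]
```

View pics/w11.png

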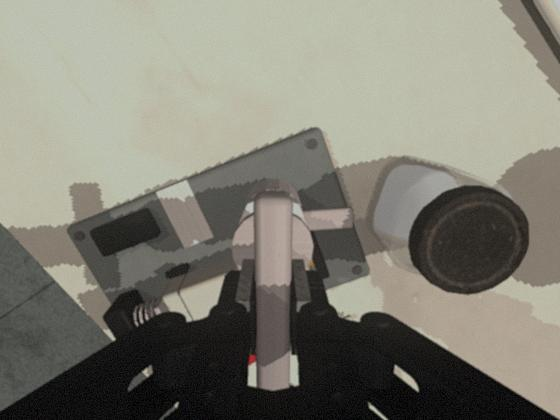

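Free so far. Lowering on into the socket.

drive_tool([
  [0,0,-2],
  [0,0,-4],
  [0,0,-6],
  [0,0,-8],
  [0,0,-8],
], gripper=[0,0,0,0,0], turn=[0,0,0,0,0])

```text
time: 16.42
ee_pos: [0.5282, -0.3556, 0.1227]
eef_rot: [[0.555, 0.832, -0.0], [0.832, -0.555, 0.0], [0.0, -0.001, -1.0]]
contact_force: [1.2, -0.2, -2.2]
opening: 0.0129
```

Run:
```python
from h import *
st()
```

```text
t 16.42 tcp [ 528.2 -355.6  122.7] bay [46.14 44.35] yaw 56.31 F [ 1.2 -0.2 -2.2] M [-0.13 -0.15  0.03] op 0.0129 q [ 48.  29. -24.  84.  12.  69. -11.]
```

drive_tool([
  [0,0,-4],
  [0,0,-8],
  [0,0,-12],
  [0,0,-12],
  [0,0,-12],
], gripper=[0,0,0,0,0], turn=[0,0,0,0,0])

```text
time: 16.83
ee_pos: [0.5282, -0.3556, 0.1108]
eef_rot: [[0.555, 0.832, -0.0], [0.832, -0.555, 0.0], [0.0, -0.001, -1.0]]
contact_force: [0.3, 0.0, -2.0]
opening: 0.013
```

Run:
```python
from h import *
st()
```

```text
t 16.83 tcp [ 528.2 -355.6  110.8] bay [46.16 44.38] yaw 56.31 F [ 0.3  0.  -2. ] M [-0.11 -0.14  0.01] op 0.013 q [ 48.  30. -24.  85.  13.  68. -12.]
```

The key is in with no side force. Down to just above its collar seat, then turn clockwise in stages.

drive_tool([
  [0,0,-3],
  [0,0,-6],
  [0,0,-6],
  [0,0,-6],
  [0,0,-6],
], gripper=[0,0,0,0,0], turn=[0,0,0,-0.05,-0.1])

```text
time: 17.25
ee_pos: [0.5286, -0.3561, 0.1058]
eef_rot: [[0.637, 0.771, 0.001], [0.771, -0.637, -0.001], [-0.0, 0.001, -1.0]]
contact_force: [-0.6, -1.9, 1.8]
opening: 0.0128
```

drive_tool([
  [0,-0.1,0],
  [0.1,-0.3,0],
  [0.2,-0.4,0],
  [0.2,-0.5,0],
  [0.2,-0.5,0],
], gripper=[0,0,0,0,0], turn=[-0.1,-0.2,-0.3,-0.35,-0.35])

```text
time: 17.67
ee_pos: [0.5288, -0.3566, 0.1058]
eef_rot: [[0.863, 0.506, 0.001], [0.506, -0.863, -0.001], [0.0, 0.001, -1.0]]
contact_force: [-0.1, -0.6, 1.9]
opening: 0.0128
```

Run:
```python
from h import *
st();c=snap('scene','sc12.png');cv2.imwrite('pics/sc12a.png',cv2.resize(c['img'][210:310,240:380,::-1],None,fx=5,fy=5,interpolation=cv2.INTER_CUBIC))
```

```text
t 17.67 tcp [ 528.8 -356.6  105.8] bay [46.91 43.54] yaw 30.4 F [-0.1 -0.6  1.9] M [-0.42 -0.02  0.13] op 0.0128 q [ 45.  30. -19.  85.  10.  67. -36.]
```

View pics/sc12a.png

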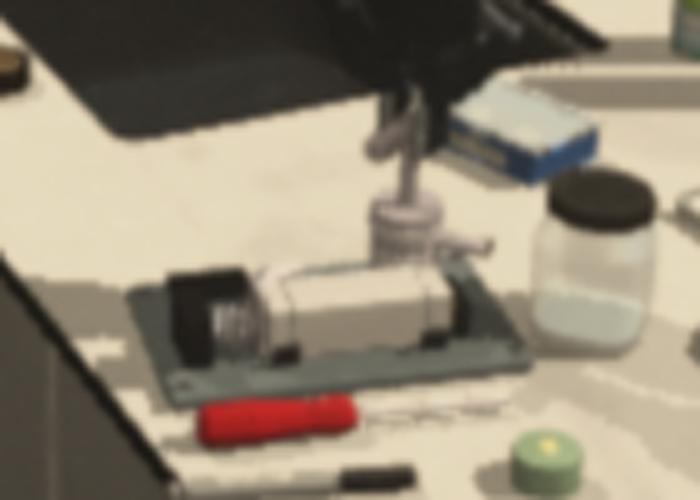

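The collar is seated, moment 0.13 N m, and the tongue has begun to move. Continue turning.

drive_tool([
  [0,-0.1,0],
  [0.1,-0.3,0],
  [0.1,-0.4,0],
  [0.1,-0.5,0],
  [0.1,-0.6,0],
], gripper=[0,0,0,0,0], turn=[-0.1,-0.2,-0.3,-0.4,-0.5])

```text
time: 18.13
ee_pos: [0.5288, -0.3572, 0.1058]
eef_rot: [[1.0, 0.03, 0.001], [0.03, -1.0, -0.001], [0.001, 0.001, -1.0]]
contact_force: [0.8, -1.6, 2.6]
opening: 0.0131
```

drive_tool([
  [0,-0.1,0],
  [0,-0.2,0],
  [0,-0.3,0],
  [0,-0.3,0],
  [0,-0.3,0],
], gripper=[0,0,0,0,0], turn=[-0.1,-0.2,-0.3,-0.36,-0.36])

```text
time: 18.55
ee_pos: [0.5287, -0.3575, 0.1057]
eef_rot: [[0.947, -0.322, 0.0], [-0.322, -0.947, -0.001], [0.001, 0.001, -1.0]]
contact_force: [-1.2, -1.5, 4.1]
opening: 0.013
```

Run:
```python
from h import *
st();c=snap('scene','sc13.png');cv2.imwrite('pics/sc13a.png',cv2.resize(c['img'][210:310,240:380,::-1],None,fx=5,fy=5,interpolation=cv2.INTER_CUBIC))
c=snap('wrist','w13.png')
```

```text
t 18.55 tcp [ 528.7 -357.5  105.7] bay [47.   42.66] yaw -18.79 F [-1.2 -1.5  4.1] M [-0.34  0.19  0.17] op 0.013 q [ 38.  29. -10.  85.   5.  66. -81.]
```

View pics/sc13a.png

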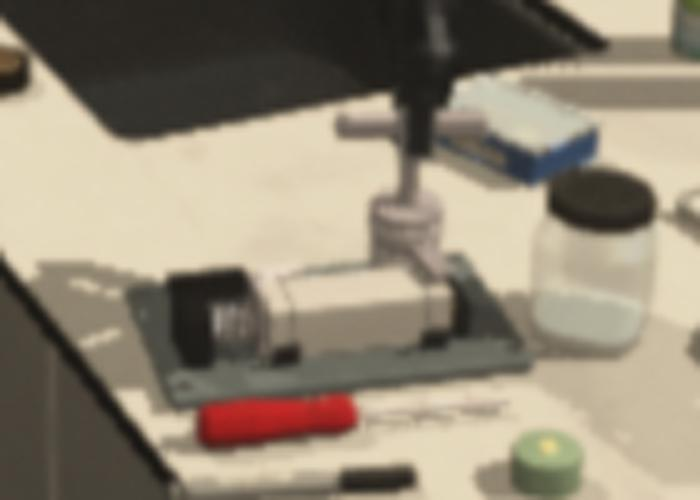

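View pics/w13.png

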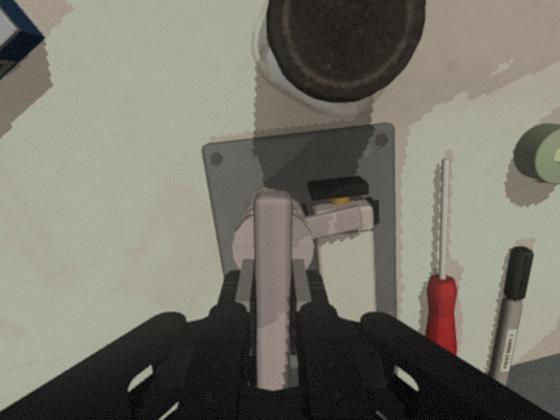

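The tongue is across the pack but not at its stop yet (moment still 0.17). Turning on in small steps until the moment rises.

drive_tool([
  [0,0,0],
  [0,-0.1,0],
  [0,-0.1,0],
  [0,-0.1,0],
  [0,-0.1,0],
], gripper=[0,0,0,0,0], turn=[-0.05,-0.1,-0.1,-0.1,-0.1])

```text
time: 19.07
ee_pos: [0.5287, -0.3576, 0.1057]
eef_rot: [[0.912, -0.411, 0.001], [-0.411, -0.912, -0.001], [0.001, 0.0, -1.0]]
contact_force: [-1.8, -0.4, 4.9]
opening: 0.0129
```

Run:
```python
from h import *
st();
```

```text
t 19.07 tcp [ 528.7 -357.6  105.7] bay [47.03 42.55] yaw -24.26 F [-1.8 -0.4  4.9] M [-0.44  0.38  0.16] op 0.0129 q [ 37.  29.  -9.  85.   4.  66. -86.]
```

drive_tool([
  [0,0,0],
  [0,0,0],
  [0,0,0],
  [0,0,0],
  [0,0,0],
], gripper=[0,0,0,0,0], turn=[-0.04,-0.08,-0.08,-0.08,-0.08])

```text
time: 19.48
ee_pos: [0.5287, -0.3575, 0.1057]
eef_rot: [[0.876, -0.482, 0.0], [-0.482, -0.876, -0.001], [0.001, 0.0, -1.0]]
contact_force: [-1.1, -1.6, 5.8]
opening: 0.013
```

Run:
```python
from h import *
st();c=snap('wrist','w14.png')
for f in ['w13.png','w14.png']:
    c=load(f);P=cloud(c);Z=P[...,2];L=(P[...,:2]-bay)@R.T*1000
    m=(Z>.0505)&(Z<.059)&(L[...,0]>25)&(L[...,0]<85)&(L[...,1]>-22)&(L[...,1]<18)
    print('tongue',m.sum(),cv2.minAreaRect(L[m].astype(np.float32)),np.median(Z[m]))
```

```text
t 19.48 tcp [ 528.7 -357.5  105.7] bay [47.03 42.61] yaw -28.82 F [-1.1 -1.6  5.8] M [-0.44  0.48  0.33] op 0.013 q [ 37.  29.  -8.  85.   4.  66. -90.]
tongue 1145 ((50.94384765625, 4.727592468261719), (14.57103443145752, 28.67925453186035), 7.470052242279053) 0.055436495064575875
tongue 1175 ((45.9018440246582, 4.070855140686035), (14.237266540527344, 27.945409774780273), 0.44933974742889404) 0.055419201859202294
```

The tongue now lies at −89.6° in the bay frame and the moment has risen to 0.33. I'll push slightly further to confirm the stop.

drive_tool([
  [0,0,0],
  [0,0,0],
  [0,0,0],
  [0,0,0],
  [0,0,0],
], gripper=[0,0,0,0,0], turn=[-0.03,-0.06,-0.06,-0.06,-0.06])

```text
time: 19.95
ee_pos: [0.5287, -0.3575, 0.1057]
eef_rot: [[0.846, -0.533, 0.0], [-0.533, -0.846, -0.001], [0.001, 0.0, -1.0]]
contact_force: [-0.7, -1.7, 5.5]
opening: 0.0125
```

Run:
```python
from h import *
st();c=snap('wrist','w15.png')
for f in ['w15.png']:
    c=load(f);P=cloud(c);Z=P[...,2];L=(P[...,:2]-bay)@R.T*1000
    m=(Z>.0505)&(Z<.059)&(L[...,0]>25)&(L[...,0]<85)&(L[...,1]>-22)&(L[...,1]<18)
    print('tongue',m.sum(),cv2.minAreaRect(L[m].astype(np.float32)),np.median(Z[m]))
    m=(Z>.042)&(Z<.0495)&(abs(L[...,1])<22)&(abs(L[...,0])<60);print('pack z',np.median(Z[m]),np.percentile(L[m][:,0],99.5))
```

```text
t 19.95 tcp [ 528.7 -357.5  105.7] bay [47.01 42.62] yaw -32.23 F [-0.7 -1.7  5.5] M [-0.51  0.49  0.47] op 0.0125 q [ 36.  29.  -7.  85.   4.  66. -94.]
tongue 1180 ((45.87717056274414, 3.910346031188965), (28.10775375366211, 14.345122337341309), 89.68130493164062) 0.05544224112048446
pack z 0.04648169664524855 55.70126724408056
```

View pics/w15.png

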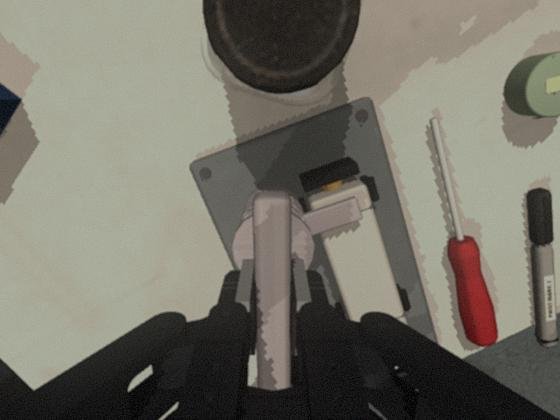

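The tongue didn't move (−90°) while the moment rose to 0.47: it is at the stop, over the pack. Back off within the play (+0.28 rad) and lift the key out.

drive_tool([
  [0,0,0],
  [0,0,0],
  [0,0,0],
  [0,0,0],
  [0,0,0],
], gripper=[0,0,0,0,0], turn=[0.07,0.14,0.21,0.28,0.28])

```text
time: 20.42
ee_pos: [0.529, -0.3572, 0.1057]
eef_rot: [[0.961, -0.276, 0.001], [-0.276, -0.961, -0.0], [0.001, -0.0, -1.0]]
contact_force: [-0.3, -1.4, 4.9]
opening: 0.0129
```

Run:
```python
from h import *
st()
```

```text
t 20.42 tcp [ 529.  -357.2  105.7] bay [47.26 42.97] yaw -15.99 F [-0.3 -1.4  4.9] M [-0.31  0.23  0.02] op 0.0129 q [ 38.  29. -10.  85.   5.  66. -79.]
```

drive_tool([
  [0,0,4],
  [0,0,10],
  [0,0,18],
  [0,0,28],
  [0,0,38],
], gripper=[0,0,0,0,0], turn=[0,0,0,0,0])

```text
time: 20.83
ee_pos: [0.5287, -0.3566, 0.1442]
eef_rot: [[0.959, -0.283, -0.0], [-0.283, -0.959, 0.001], [-0.0, -0.001, -1.0]]
contact_force: [0.1, -0.5, -1.7]
opening: 0.0127
```

drive_tool([
  [0,0,15],
  [0,0,35],
  [0,0,55],
  [0,0,75],
  [0,0,75],
], gripper=[0,0,0,0,0], turn=[0,0,0,0,0])

```text
time: 21.25
ee_pos: [0.5307, -0.3577, 0.2245]
eef_rot: [[0.959, -0.283, 0.007], [-0.283, -0.959, -0.004], [0.008, 0.002, -1.0]]
contact_force: [1.0, -0.3, -0.2]
opening: 0.0127
```

Run:
```python
from h import *
s=st();c=snap('wrist','w16.png')
P=cloud(c);Z=P[...,2];L=(P[...,:2]-bay)@R.T*1000
m=(Z>.0505)&(Z<.059)&(L[...,0]>25)&(L[...,0]<85)&(L[...,1]>-22)&(L[...,1]<18)
print('tongue',m.sum(),cv2.minAreaRect(L[m].astype(np.float32)),np.median(Z[m]))
u,v=np.meshgrid(np.arange(560),np.arange(420))
t=s['eef_rot'][:2,:2];Lt=(P[...,:2]-s['ee_pos'][:2])@t*1000
bz=s['ee_pos'][2]+.025
m=(abs(Z-bz)<.006)&(u>240)&(u<310)&(v<290)
print('bar front x',np.percentile(Lt[m][:,0],[99.8]),'y',[np.percentile(Lt[m&(abs(v-r)<8)][:,1],[1,99]).round(2) for r in (205,225,245)],np.median(Z[m])-s['ee_pos'][2])
m=(abs(Z-(s['ee_pos'][2]-.0335))<.006)&(v<300);print('collar',m.sum(),cv2.minEnclosingCircle(Lt[m].astype(np.float32)),np.median(Z[m]) )
```

```text
t 21.25 tcp [ 530.7 -357.7  224.5] bay [49.04 42.85] yaw -16.41 F [ 1.  -0.3 -0.2] M [ 0.06 -0.02 -0.03] op 0.0127 q [ 38.  24. -10.  77.   4.  79. -78.]
tongue 478 ((45.991580963134766, 4.16999626159668), (27.590179443359375, 14.226333618164062), 89.2144775390625) 0.055485691504437384
bar front x [43.71063783] y [array([-6.93,  6.74]), array([-6.84,  6.51]), array([-6.98,  6.62])] 0.025677259520652695
collar 1696 ((-0.49321985244750977, -0.44599318504333496), 22.306650161743164) 0.19125741630790805
```

View pics/w16.png

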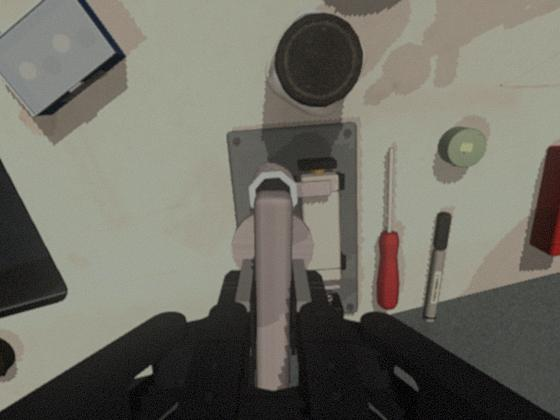

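The tongue stays at the stop, pack flat below it. Carrying the key back to its hole at (416,252), yaw 110.5°.

drive_tool([
  [-3,20,0],
  [-8,50,0],
  [-13,80,0],
  [-18,112,0],
  [-23,145,0],
], gripper=[0,0,0,0,0], turn=[0.1,0.21,0.33,0.45,0.56])

```text
time: 21.72
ee_pos: [0.5047, -0.2107, 0.2174]
eef_rot: [[0.961, 0.275, -0.001], [0.275, -0.961, 0.001], [-0.001, -0.001, -1.0]]
contact_force: [-0.2, 0.7, -1.9]
opening: 0.0131
```

drive_tool([
  [-5,33,0],
  [-10,66,0],
  [-15,99,0],
  [-20,132,0],
  [-25,165,0],
], gripper=[0,0,0,0,0], turn=[0.11,0.22,0.33,0.44,0.56])

```text
time: 22.13
ee_pos: [0.4796, -0.0454, 0.2178]
eef_rot: [[0.669, 0.744, -0.001], [0.744, -0.669, -0.0], [-0.001, -0.001, -1.0]]
contact_force: [1.0, 0.3, -1.2]
opening: 0.0131
```

drive_tool([
  [-6,33,0],
  [-12,66,0],
  [-18,99,0],
  [-24,132,0],
  [-30,165,0],
], gripper=[0,0,0,0,0], turn=[0.11,0.22,0.33,0.44,0.56])

```text
time: 22.55
ee_pos: [0.4494, 0.1194, 0.2179]
eef_rot: [[0.171, 0.985, -0.001], [0.985, -0.171, -0.0], [-0.001, -0.001, -1.0]]
contact_force: [1.5, 0.5, -1.5]
opening: 0.0129
```

drive_tool([
  [-7,30,0],
  [-14,60,0],
  [-21,90,0],
  [-28,115,0],
  [-34,134,0],
], gripper=[0,0,0,0,0], turn=[0.11,0.22,0.33,0.44,0.53])

```text
time: 22.97
ee_pos: [0.4149, 0.2543, 0.218]
eef_rot: [[-0.353, 0.936, -0.001], [0.936, 0.353, 0.0], [0.001, -0.001, -1.0]]
contact_force: [-0.3, 0.4, -1.9]
opening: 0.013
```

drive_tool([
  [0,0,0],
  [0,0,0],
  [0,0,0],
  [0,0,0],
  [0,0,0],
], gripper=[0,0,0,0,0], turn=[0,0,0,0,0])

```text
time: 23.38
ee_pos: [0.4171, 0.2506, 0.2181]
eef_rot: [[-0.342, 0.94, -0.0], [0.94, 0.342, -0.001], [-0.0, -0.0, -1.0]]
contact_force: [0.1, 0.8, -1.5]
opening: 0.0127
```

Run:
```python
from h import *
s=st();c=snap('wrist','w17.png')
```

```text
t 23.38 tcp [417.1 250.6 218.1] bay [-188.84  614.14] yaw 110.01 F [ 0.1  0.8 -1.5] M [0.01 0.04 0.03] op 0.0127 q [  9.  10. -48.  99.   7.  75. -21.]
```

View pics/w17.png

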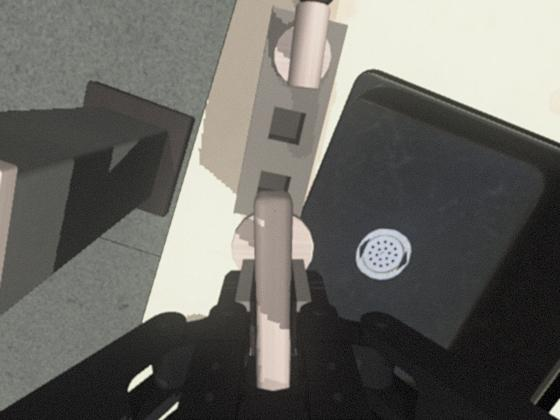

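The hole's far edge shows at (272,180) beyond the bar. Shift (−0.5,+2.5) mm and lower.

drive_tool([
  [-0.5,2.5,-15],
  [-0.5,2.5,-35],
  [-0.5,2.5,-50],
  [-0.5,2.5,-62],
  [-0.5,2.5,-68],
], gripper=[0,0,0,0,0], turn=[0,0,0,0,0])

```text
time: 23.85
ee_pos: [0.4158, 0.2534, 0.1487]
eef_rot: [[-0.344, 0.939, -0.002], [0.939, 0.344, -0.001], [-0.0, -0.002, -1.0]]
contact_force: [0.1, -0.2, -1.1]
opening: 0.0128
```

drive_tool([
  [0,0,0],
  [0,0,-8],
  [0,0,-16],
  [0,0,-24],
  [0,0,-24],
], gripper=[0,0,0,0,0], turn=[0,0,0,0,0])

```text
time: 24.27
ee_pos: [0.4155, 0.2538, 0.1247]
eef_rot: [[-0.345, 0.939, -0.002], [0.939, 0.345, -0.001], [-0.0, -0.002, -1.0]]
contact_force: [-0.3, 0.1, -1.2]
opening: 0.0132
```

Run:
```python
from h import *
s=st()
```

```text
t 24.27 tcp [415.5 253.8 124.7] bay [-191.1   616.88] yaw 110.16 F [-0.3  0.1 -1.2] M [-0.05  0.03 -0.03] op 0.0132 q [  6.  15. -47. 106.  13.  64. -25.]
```

drive_tool([
  [0,0,-8],
  [0,0,-16],
  [0,0,-24],
  [0,0,-29],
  [0,0,-29],
], gripper=[0,0,0,0,0], turn=[0,0,0,0,0])

```text
time: 24.68
ee_pos: [0.4154, 0.2538, 0.0958]
eef_rot: [[-0.345, 0.939, -0.002], [0.939, 0.345, -0.001], [-0.0, -0.002, -1.0]]
contact_force: [-0.5, -0.3, -1.9]
opening: 0.013
```

Run:
```python
from h import *
s=st()
```

```text
t 24.68 tcp [415.4 253.8  95.8] bay [-191.21  616.94] yaw 110.17 F [-0.5 -0.3 -1.9] M [-0.06 -0.    0.  ] op 0.013 q [  5.  18. -47. 108.  15.  61. -27.]
```

drive_tool([
  [0,0,-1],
  [0,0,-2],
  [0,0,-2],
  [0,0,-2],
  [0,0,-2],
], gripper=[0,0,0,0,0], turn=[0,0,0,0,0])

```text
time: 25.1
ee_pos: [0.4163, 0.2545, 0.0956]
eef_rot: [[-0.345, 0.939, 0.0], [0.939, 0.345, 0.0], [0.0, 0.001, -1.0]]
contact_force: [-0.7, 0.2, -1.8]
opening: 0.0127
```

Run:
```python
from h import *
s=st()
```

```text
t 25.1 tcp [416.3 254.5  95.6] bay [-190.41  617.74] yaw 110.17 F [-0.7  0.2 -1.8] M [-0.01 -0.04 -0.01] op 0.0127 q [  5.  18. -47. 108.  15.  60. -27.]
```

drive_tool([
  [0,0,-1],
  [0,0,-1.5],
  [0,0,-1.5],
  [0,0,-1.5],
  [0,0,-1.5],
], gripper=[0,0,0,0,0], turn=[0,0,0,0,0])

```text
time: 25.52
ee_pos: [0.4164, 0.2546, 0.0948]
eef_rot: [[-0.345, 0.939, 0.001], [0.939, 0.345, -0.0], [-0.0, 0.001, -1.0]]
contact_force: [-3.5, -2.4, 8.9]
opening: 0.0129
```

Run:
```python
from h import *
s=st()
```

```text
t 25.52 tcp [416.4 254.6  94.8] bay [-190.33  617.89] yaw 110.17 F [-3.5 -2.4  8.9] M [-0.51  0.71 -0.05] op 0.0129 q [  5.  18. -46. 108.  15.  60. -27.]
```

Seated on the collar. Open partly, then lift away.

drive_tool([
  [0,0,0],
  [0,0,0],
  [0,0,0],
  [0,0,0],
  [0,0,0],
], gripper=[20,40,50,50,50], turn=[0,0,0,0,0])

```text
time: 25.93
ee_pos: [0.4161, 0.2543, 0.0937]
eef_rot: [[-0.345, 0.939, -0.0], [0.939, 0.345, 0.0], [0.0, -0.0, -1.0]]
contact_force: [0.0, 0.2, -0.1]
opening: 0.0426
```

drive_tool([
  [0,0,8],
  [0,0,25],
  [0,0,50],
  [0,0,80],
  [0,0,110],
], gripper=[50,50,50,50,50], turn=[0,0,0,0,0])

```text
time: 26.35
ee_pos: [0.4156, 0.2543, 0.2053]
eef_rot: [[-0.345, 0.938, -0.001], [0.938, 0.345, 0.0], [0.0, -0.001, -1.0]]
contact_force: [0.2, 0.0, -0.2]
opening: 0.0426
```

drive_tool([
  [2,-10,20],
  [8,-30,50],
  [14,-50,80],
  [14,-50,90],
  [14,-50,90],
], gripper=[100,100,100,100,100], turn=[0,0,0,0,0])

```text
time: 26.77
ee_pos: [0.4317, 0.2041, 0.2971]
eef_rot: [[-0.342, 0.94, 0.005], [0.94, 0.342, 0.001], [-0.001, 0.005, -1.0]]
contact_force: [-0.4, 0.4, -1.0]
opening: 0.0848
```

Run:
```python
from h import *
s=st();c=snap('wrist','w18.png')
P=cloud(c);Z=P[...,2];Y=P[...,1]
def rect(m,name):
    m=m.astype(np.uint8);n,l,s,_=cv2.connectedComponentsWithStats(m)
    for k in np.argsort(-s[1:,4])[:2]+1:
        if s[k,4]<30: continue
        pts=P[l==k];print(name,cv2.minAreaRect((pts[:,:2]*1000).astype(np.float32)),s[k],np.median(pts[:,2]).round(4))
rect((Z>.1)&(Z<.14)&(Y>.1),'bars')
rect((Z>.0585)&(Z<.066)&(Y>.1),'collars')
c=snap('scene','sc18.png');cv2.imwrite('pics/sc18a.png',cv2.resize(c['img'][165:345,190:400,::-1],None,fx=3.3,fy=3.3,interpolation=cv2.INTER_CUBIC))
P=cloud(c);Z=P[...,2];L=(P[...,:2]-bay)@R.T*1000
m=(Z>.040)&(Z<.0495)&(abs(L[...,1])<22)&(abs(L[...,0])<60);print('pack',np.median(Z[m]),cv2.minAreaRect(L[m].astype(np.float32)))
```

```text
t 26.77 tcp [431.7 204.1 297.1] bay [-164.89  571.71] yaw 110.02 F [-0.4  0.4 -1. ] M [0.05 0.06 0.  ] op 0.0848 q [ 15.   5. -46.  93.   4.  84. -12.]
bars ((416.0453186035156, 253.98464965820312), (13.50723934173584, 89.58769989013672), 19.83315086364746) [ 267   74   16  104 1605] 0.1203
bars ((403.9765319824219, 347.53741455078125), (21.989120483398438, 22.984895706176758), 13.743439674377441) [286   0  29  32 812] 0.1163
collars ((403.1452941894531, 354.4069519042969), (43.25156021118164, 30.327869415283203), 20.115205764770508) [275   0  46  36 585] 0.0615
collars ((401.7743225097656, 248.89157104492188), (13.620043754577637, 40.66043472290039), 19.76679039001465) [253 103  14  41 422] 0.0615
pack 0.04635068743707471 ((-2.5062522888183594, -1.9455680847167969), (112.0184326171875, 41.3273811340332), 2.0884649753570557)
```

View pics/w18.png

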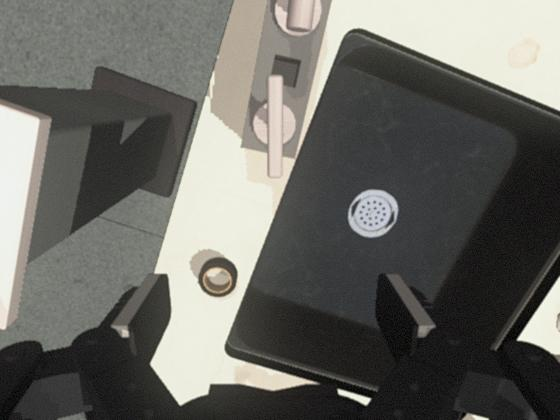

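View pics/sc18a.png

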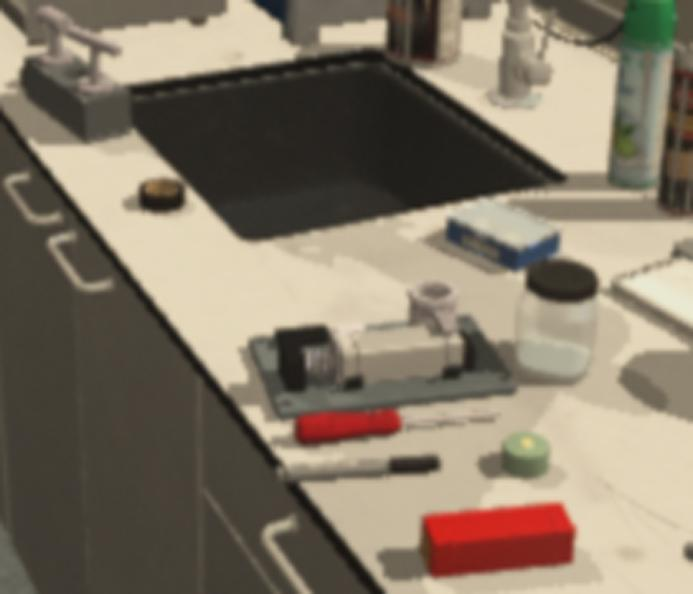

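The key is upright in its original hole with bar top 0.1203 and collar top 0.0615, the same as at the start. The tongue is over the flat-lying pack and the other items look undisturbed. Handing in.

Run:
```python
from h import *
print(env.finish_job())
```

```text
the job is handed in; nothing more can be done
None
```

The job is done and handed in at about 27 s of the 72 s allowed. The pack is seated, the screw is locked with the tongue over the pack, and the key is back in its own hole.

- **Pack:** I pushed it against the sprung contact, lowered it and let it slide home. It lies flat with its top at 46.5 mm (floor plus 34 mm), within about 1 mm of my measured bay centre.
- **Lock screw:** I turned it clockwise until the moment rose from 0.16 to 0.47 N m while the tongue stayed still. After I took the key out, the tongue was still across the pack.
- **Key:** It stands upright in its original hole. The bar top is at 120.3 mm and the collar top at 61.5 mm, the same as at the start. The bar centre is about 1.6 mm from where it was.
- **Other things:** The scene and wrist views show the drift in its hole, and the jar, screwdriver, marker, tape and specimens look undisturbed. I did not measure each of them before and after.

Two measurements disagreed with what I expected:

- **Tongue angle:** It measured about −90° at the stop, where the given formula predicts −82° for 1.5 rad. I took the rise in moment as the sign of the stop.
- **Key in the grip:** The wrist camera read the key about 3 mm off along its bar. I judged part of that to be depth bias and corrected by about 1.9 mm, and the key went into the socket without side force.

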